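# Fish a dropped brass ring out from under the bench riser

## Task

A brass ring has slipped into one of the two low bays of the plywood riser. Take the bent rod off its stand, feel with it for the floor, and with only light pressure draw the ring fully out onto the board in front of the riser, touching the ring with nothing but the rod. Leave the ring lying flat there, hang the rod back on its stand, and leave everything else where it is.

Things in the scene. Friction and masses are not known exactly. Their poses are not given: they have to be found in the camera images.
- riser: fixed low plywood riser with two open-fronted bays side by side and a bare apron in front. Origin: middle of the mouth (front edge of the side walls) on the bench top; +x points into the bays, +y left, z up. Floor board 5 mm thick (its top is at z = 5 mm), 170 mm wide, from x = -120 to +130 mm. Roof top at z = 77 mm; jar and spool fixed on its rear (behind x = 75 mm) reach z = 147 mm
- bay_left (a point): middle of the left bay's mouth, on the floor board's top; axes as the riser. Each bay is 70 mm wide, 60 mm high (z = 5 to 65 mm in the riser's frame) and 118 mm deep to a closed back; the roof, 12 mm thick, overhangs the mouth by 2 mm. A 10 mm wall parts the bays
- bay_right (a point): the same point of the right bay, 80 mm to the right (-y of the riser)
- stand: fixed stand: base board, post and a level dark steel fork 180 mm up that opens to the stand's -x. Origin: on the bench under the seat. Post at x = +47 mm, ends below the fork's top. Base 70 mm wide, x = -25 to +75 mm, 10 mm high. Slot 18 mm wide, x = -27 to +16 mm; prongs 14 mm wide, lips at their ends stand 4 mm above the seat: the rod comes out after a lift of 10 mm, then 50 mm along -x
- stand_seat (a point): middle of the seat, on the fork's top face, 180 mm above the bench; where the underside of the rod's collar belongs. Axes as the stand.
- hook: bent telescopic rod hanging upright in the fork, 0.29 kg. Origin: centre of the underside of its collar (disc 36 mm wide, 6 mm thick), z up. Above it a square wooden handle, 20 x 20 mm, from z = 6 to 66 mm, sides along x and y. Below it a steel tube, 12 mm thick, 70 mm long, with a thinner bent rod in it (see hook_tube_end). The bend points to +x; on the stand +x points along the stand's -y
- hook_tube_end (a point): lower end of the tube, 70 mm under the collar. Rod below it, 8 mm thick: down, then a level arm along the hook's +x, then a round-ended tip pointing down, 110 mm from the tube's axis, ending 30 mm below the arm's top. The rod's length is unknown, not tracked: the tip ends 117 to 165 mm below the collar's underside, and stays so unless forced with 50 N. The arm springs a third of a mm per N
- ring: loose brass ring lying flat in one of the bays, 54 mm outside, 42 mm inside, made of 6 mm round bar, 50 g. Origin: its centre, at its underside. Its centre starts 45 to 80 mm behind the mouth.
- wax: loose yellow beeswax block, 36 x 58 x 20 mm, in the other bay; to be left alone. Origin: centre of its underside.
- bottle: loose dark brown dye bottle with a black cap, 42 x 44 x 98 mm, beside the riser; to be left alone. Origin: centre of its underside.
- dish: loose round tin dish of rivets, 71 x 71 x 16 mm; to be left alone. Origin: centre of its underside.
- tape: loose yellow tape measure, 32 x 83 x 68 mm; to be left alone. Origin: centre of its underside.

How it is judged:
By the outcome, as a careful person would: the job done as asked, in the order asked, and still so for the second after the job is handed in, with the robot touching nothing.
It also fails if it takes over 70 s, if anything falls off the work surface, if the arm or the gripper's body presses on something with over 40 N, if the wrist force passes 120 N, or if a joint passes its speed limit or range.

## Robot

A 7-joint arm with a two-finger parallel gripper is mounted at the origin on a cart in front of the work surface, level with it; the furniture and walls round the work are solid. World frame = base frame: x ahead of the robot, y to its left, z up, the work surface at z = 0. Lengths are in m, angles in rad, forces in N, time in s.
With the tool pointing down it reaches from about 0.4 to 0.875 m from the base axis. Payload 19.3 kg.
Tool frame: the origin (TCP) lies midway between the tips of the shut fingers; the grasp point (between the pads) lies 19 mm behind it (arm.tcp_to_grasp is the distance from the TCP to the grasp point, in m); z points along the fingers, y is the direction in which the jaws open and shut (so a half turn about z gives the same grasp; the last joint's range is limited). The gripper opens to 85 mm and grips with 20 to 120 N. Pads are 22 mm wide; open, the fingers measure 114 mm over their backs; the gripper's body (76 mm by 85 mm) begins 54 mm behind the grasp point. The pads swing forward as they close: fully open they stand 13 mm farther back than shut.
Start: joints at [-1.377, 0.521, -0.036, 1.599, 0.021, 1.021, -0.113], TCP at [0.163, 0.603, 0.231] pointing down, gripper open.
Joint ranges: [-2.91, 2.91], [-0.3, 2.13], [-1.5, 1.42], [0.17, 2.43], [-1.26, 4.41], [0.16, 1.93], [-2.52, 2.52]. Speed limits (rad/s): [1.89, 1.89, 2.39, 2.39, 3.01, 3.01, 3.01].

## Interface

Orientations are given as a rotation vector (axis times angle).
In Python, from station import arm, grab_frame, camera_info, sign_off gives the robot as it stands.
- The arm moves only by the shell command python3 -m handwheel 'ROWS' [FORCE]. ROWS is JSON, a list of rows, each a list of 7 numbers: the shift along the tool's x, y, z in cm, then the turn, a rotation vector about the tool's x, y, z in degrees, then the gripper command: -1 is shut, 1 is fully open, values between are in proportion. In form: [[x, y, z, rx, ry, rz, hand], ...]. A call has 1 to 5 rows; each row shifts and turns the commanded pose from where the row before left it, along the tool's axes as they then stand; what a row does not reach is not made up. A row lasts 1/12 s, in which the tool goes at most 41.7 mm and 7.16 degrees, less where a joint would pass 70% of its speed; a pose out of reach is approached as far as the arm can. A call with a gripper value outside its range is refused whole. The fingers move at their own pace and stop on an object; FORCE is the grip in N (left out, the last holds). Time passes only in rows, so rows that do not move let the fingers close. It gives the time, the measured TCP pose, the force and the opening at its end, in the units of the state.
- arm.get_obs(): the state, without advancing time (a new reading comes with each control period).
- grab_frame(name): name is "side" or "top"; returns (picture, depth): 480x640x3 uint8, red, green, blue; 480x640 float32, m along the optical axis (not along the pixel's ray), 0 where there is no reading.
- camera_info(name): a dict with "fx", "fy", "cx", "cy" (pixels), "dist" ([k1, k2, p1, p2, k3] as OpenCV has them; the pictures are not rectified), "R" (3x3) and "t" (3): a world point X has camera coordinates R X + t. Camera axes: x right, y down, z forward; pixel columns grow to the right and rows downward; lengths in m; the calibration is good to about 2 mm. A picture is of the moment at which its call begins. camera_info takes no time and is no camera call.
- sign_off(): hands the job in, once; it reports no verdict.
The state is a dict: "time": time; "joint_pos": joint angles; "qvel": joint speeds; "tau": joint torques, N m; "tcp_pos": TCP position; "orientation": TCP orientation; "force": force on the tool from outside, world axes, zero at the start; "torque": the same for the moment, N m; "grip_width": finger opening in m.
Only numpy, scipy, OpenCV 4.12 (cv2) and the standard library are available. Lean on these libraries where they do the work, as an engineer would, in place of code of your own. Each camera call takes 0.05 s, during which the arm holds its last target.

## Working session

There is one attempt and no reset: what is moved stays moved. The work goes in short steps, Python scripts to look and compute and a shell command to move; the robot and the scene stay as the last step left them, time stands still between calls to the robot, and variables do not carry over. Pictures are saved under pics/ and viewed, and the job is handed in when it is done.

```bash
ls; mkdir -p pics; cat > h.py <<'E'
import numpy as np, cv2
from station import arm, grab_frame, camera_info
E
python3 - <<'E'
from h import *
o=arm.get_obs(); print(o)
for n in("side","top"):
    p,d=grab_frame(n); cv2.imwrite(f"pics/{n}0.png",p[:,:,::-1]); np.savez(f"{n}0.npz",p=p,d=d); 
    c=camera_info(n); print(n,c, "pos",-np.array(c["R"]).T@np.array(c["t"]))
E
```

```text
pics
{'time': 0.0, 'joint_pos': array([-1.37720623,  0.52206009, -0.03632811,  1.59998247,  0.0211983 ,
        1.02109114, -0.11283838]), 'qvel': array([ 6.19658647e-05, -2.21297449e-03, -4.21094413e-04,  2.27205726e-04,
        7.40019400e-04,  2.12716782e-03,  4.62956169e-04]), 'tau': array([ 1.04521099e-03, -9.27092743e+01,  1.98041797e+00, -3.69925117e+01,
        1.79121463e-02,  8.28465389e-03, -2.36187952e-05]), 'tcp_pos': array([0.16291179, 0.60305446, 0.23070615]), 'orientation': array([-4.13226998e-01, -3.11422366e+00,  1.81241866e-03]), 'force': array([0.25064588, 0.42149482, 0.89986702]), 'torque': array([-0.00597642,  0.04461733, -0.00663661]), 'grip_width': 0.08541303408042243}
side {'fx': 469.4585943893151, 'fy': 469.4585943893151, 'cx': 321.272204804509, 'cy': 241.6776999177793, 'dist': array([-0.12024364,  0.        ,  0.        ,  0.        ,  0.        ]), 'R': array([[-0.96733192, -0.25328635, -0.01072255],
       [-0.10713579,  0.44676618, -0.88821276],
       [ 0.22976264, -0.85804778, -0.45930722]]), 't': array([0.44411052, 0.30013316, 0.7652351 ])} pos [0.28593485 0.63500607 0.62282211]
top {'fx': 514.6478332138174, 'fy': 514.6478332138174, 'cx': 315.72995816840046, 'cy': 242.1083468108519, 'dist': array([-0.1168542,  0.       ,  0.       ,  0.       ,  0.       ]), 'R': array([[-0.01589775, -0.99941037,  0.0304331 ],
       [-0.99410194,  0.01253303, -0.10772303],
       [ 0.1072781 , -0.03196616, -0.99371504]]), 't': array([-0.2901417 ,  0.54949468,  0.98787344])} pos [ 0.43566395 -0.26527894  1.04968784]
```

View pics/side0.png

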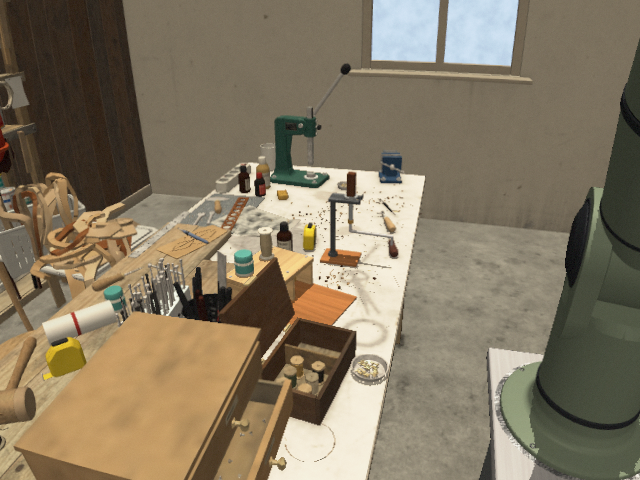

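View pics/top0.png

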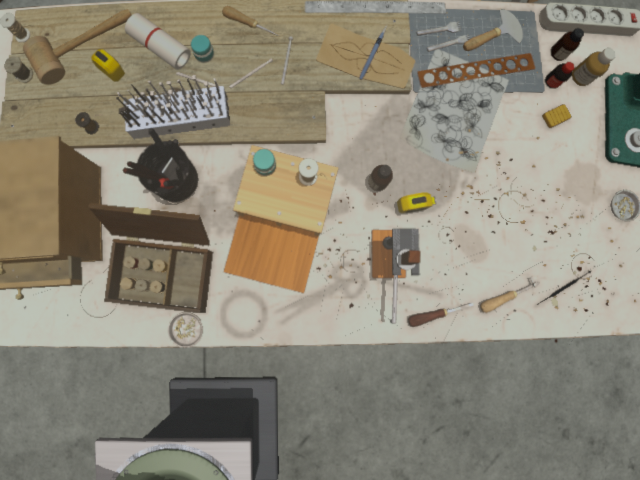

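The side view shows the riser at about (280,275), apron (325,305), stand (340,230) with rod hanging. The top view shows the riser at (285,190), apron (275,255), stand (395,255), bottle (381,178), tape (417,202), and dish (186,329).

```bash
python3 - <<'E'
from h import *
s=np.load("side0.npz"); p=s["p"][:,:,::-1]
cv2.imwrite("pics/s_crop.png",cv2.resize(p[160:340,220:420],None,fx=4,fy=3.3,interpolation=cv2.INTER_CUBIC))
s=np.load("top0.npz"); q=s["p"][:,:,::-1]
cv2.imwrite("pics/t_crop.png",cv2.resize(q[140:330,210:450],None,fx=3.3,fy=3.1,interpolation=cv2.INTER_CUBIC))
E
```

```text
(no output)
```

View pics/s_crop.png

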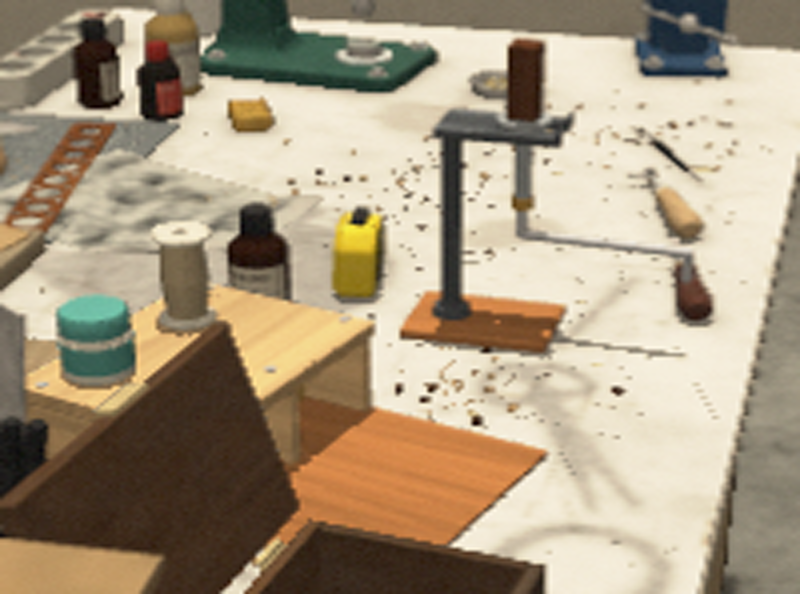

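View pics/t_crop.png

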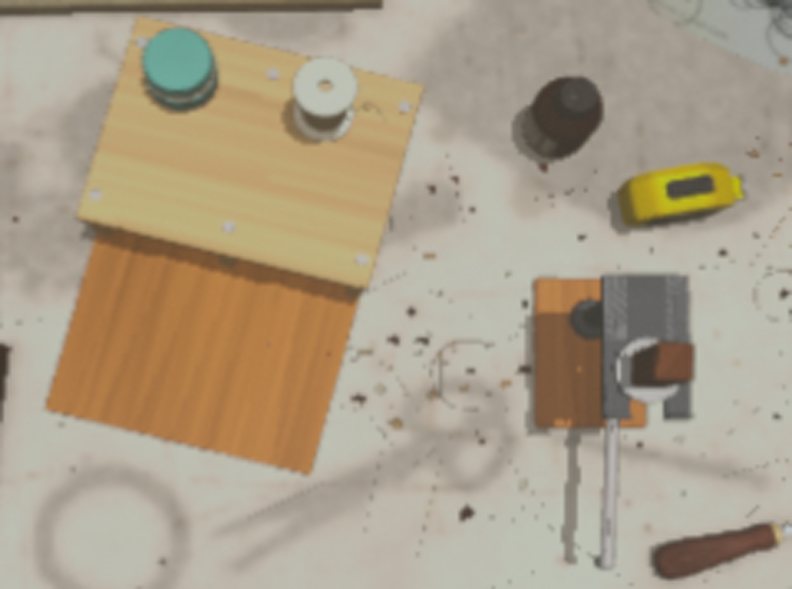

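```bash
cat >> h.py <<'E'
def world(n,u,v,d):
    c=camera_info(n); K=np.array([[c["fx"],0,c["cx"]],[0,c["fy"],c["cy"]],[0,0,1]])
    uv=np.array([[u,v]],float).reshape(-1,1,2)
    x=cv2.undistortPoints(uv,K,np.array(c["dist"]))[0,0]
    return np.array(c["R"]).T@(np.array([x[0],x[1],1])*d-np.array(c["t"]))
def onplane(n,u,v,z):
    a=world(n,u,v,0); b=world(n,u,v,1); k=(z-a[2])/(b[2]-a[2]); return a+k*(b-a)
def proj(n,X):
    c=camera_info(n); K=np.array([[c["fx"],0,c["cx"]],[0,c["fy"],c["cy"]],[0,0,1]])
    r,_=cv2.Rodrigues(np.array(c["R"])); return cv2.projectPoints(np.atleast_2d(np.array(X,float)),r,np.array(c["t"]),K,np.array(c["dist"]))[0].reshape(-1,2)
E
python3 - <<'E'
from h import *
np.set_printoptions(precision=4,suppress=True)
s=np.load("side0.npz"); t=np.load("top0.npz")
def S(x,y): return (220+x/4,160+y/3.3)
def T(x,y): return (210+x/3.3,140+y/3.1)
for nm,(n,f,dd) in {"side":("side",S,s["d"]),"top":("top",T,t["d"])}.items():
    pts={"side":{"armend":(688,256),"arm start":(527,236),"tube":(523,180),"handletop":(525,60),"armmid":(600,244),"basecorner":(405,328),"b2":(562,315),"b3":(548,345),"prong lip":(570,120),"apron":(547,455),"apron2":(455,540),"roof corner":(370,325)},
     "top":{"armend":(605,560),"armmid":(608,500),"arm":(612,435),"lipL":(615,410),"lipR":(678,410),"forkL back":(605,280),"forkR back":(686,280),"handletop":(675,362),"collar":(632,385),"base":(545,285),"base2":(540,420),"apL":(50,407),"apR":(308,470),"rR":(365,285),"rL":(82,215),"rbl":(138,20),"rbr":(420,88),"apRin":(355,300)}}[nm]
    for k,v in pts.items():
        u=f(*v); d=dd[int(round(u[1])),int(round(u[0]))]
        print(nm,k,np.round(u,1),d,world(n,*u,d))
E
```

```text
side armend [392.  237.6] 1.1919972 [ 0.3867 -0.4381  0.0827]
side arm start [351.8 231.5] 1.2198759 [ 0.4924 -0.4436  0.0851]
side tube [350.8 214.5] 1.1971813 [ 0.4956 -0.4422  0.1337]
side handletop [351.2 178.2] 1.144975 [ 0.4947 -0.4354  0.2341]
side armmid [370.  233.9] 1.2049345 [ 0.4438 -0.4395  0.0857]
side basecorner [321.2 259.4] 1.2477326 [ 0.5676 -0.4146  0.0079]
side b2 [360.5 255.5] 1.2717491 [ 0.4712 -0.4665  0.0044]
side b3 [357.  264.5] 1.2371384 [ 0.4726 -0.4234  0.    ]
side prong lip [362.5 196.4] 1.1832603 [ 0.4693 -0.4578  0.1799]
side apron [356.8 297.9] 1.1002115 [ 0.444  -0.2712 -0.0007]
side apron2 [333.8 323.6] 1.0149088 [ 0.4739 -0.1632 -0.0016]
side roof corner [312.5 258.5] 1.116187 [ 0.5583 -0.2996  0.0749]
top armend [393.3 320.6] 0.95485395 [ 0.3902 -0.4386  0.0895]
top armmid [394.2 301.3] 0.95898056 [ 0.4261 -0.4414  0.0893]
top arm [395.5 280.3] 0.96290416 [ 0.4653 -0.4448  0.0897]
top lipL [396.4 272.3] 0.87464875 [ 0.4762 -0.43    0.1792]
top lipR [415.5 272.3] 0.87570256 [ 0.4757 -0.463   0.1791]
top forkL back [393.3 230.3] 0.87836635 [ 0.5478 -0.4263  0.1831]
top forkR back [417.9 230.3] 0.88187796 [ 0.5476 -0.4695  0.1809]
top handletop [414.5 256.8] 0.8094626 [ 0.497  -0.4469  0.2476]
top collar [401.5 264.2] 0.8607503 [ 0.4889 -0.4362  0.1947]
top base [375.2 231.9] 1.0516694 [ 0.5673 -0.4207  0.0106]
top base2 [373.6 275.5] 1.0434874 [ 0.4783 -0.4154  0.009 ]
top apL [225.2 271.3] 1.04019 [ 0.4913 -0.1141  0.0041]
top apR [303.3 291.6] 1.0405209 [ 0.4481 -0.2722  0.0041]
top rR [320.6 231.9] 0.9813258 [ 0.5601 -0.3062  0.0769]
top rL [234.8 209.4] 0.98206395 [ 0.6058 -0.1427  0.0758]
top rbl [251.8 146.5] 0.998506 [ 0.7304 -0.1749  0.0738]
top rbr [337.3 168.4] 0.993034 [ 0.6833 -0.3405  0.0795]
top apRin [317.6 236.8] 1.0530013 [ 0.5594 -0.3029  0.0046]
```

```bash
python3 - <<'E'
from h import *
np.set_printoptions(precision=4,suppress=True)
t=np.load("top0.npz"); q=t["p"][:,:,::-1].copy()
hsv=cv2.cvtColor(q,cv2.COLOR_BGR2HSV)
m=cv2.inRange(hsv,(5,110,110),(16,255,255)); m[:,:215]=0; m[:,330:]=0; m[:200]=0; m[310:]=0
m=cv2.morphologyEx(m,cv2.MORPH_OPEN,np.ones((3,3)))
c=max(cv2.findContours(m,0,2)[0],key=cv2.contourArea)
P=np.array([onplane("top",u,v,0.005)[:2] for u,v in c[:,0,:]],np.float32)
r=cv2.minAreaRect(P); print("apron",r); print(cv2.boxPoints(r))
m2=cv2.inRange(hsv,(12,50,130),(24,160,255)); m2[:,:225]=0; m2[:,345:]=0; m2[:140]=0; m2[245:]=0
m2=cv2.morphologyEx(m2,cv2.MORPH_OPEN,np.ones((3,3)))
c2=max(cv2.findContours(m2,0,2)[0],key=cv2.contourArea)
P2=np.array([onplane("top",u,v,0.077)[:2] for u,v in c2[:,0,:]],np.float32)
r2=cv2.minAreaRect(P2); print("roof",r2); print(cv2.boxPoints(r2))
cv2.drawContours(q,[c],-1,(255,0,0),1); cv2.drawContours(q,[c2],-1,(0,0,255),1)
cv2.imwrite("pics/fit.png",cv2.resize(q[140:310,210:350],None,fx=4,fy=3.5))
s=np.load("side0.npz"); p=s["p"][:,:,::-1]
cv2.imwrite("pics/s_mouth.png",cv2.resize(p[245:310,285:335],None,fx=12,fy=9,interpolation=cv2.INTER_CUBIC))
E
```

```text
apron ((0.5293490886688232, -0.20815598964691162), (0.16757190227508545, 0.12582829594612122), 74.43506622314453)
[[ 0.4463 -0.272 ]
 [ 0.5675 -0.3058]
 [ 0.6124 -0.1443]
 [ 0.4912 -0.1106]]
roof ((0.6456896066665649, -0.24023780226707458), (0.1772146373987198, 0.13465414941310883), 74.53284454345703)
[[ 0.5572 -0.3077]
 [ 0.6869 -0.3436]
 [ 0.7342 -0.1728]
 [ 0.6044 -0.1369]]
```

View pics/fit.png

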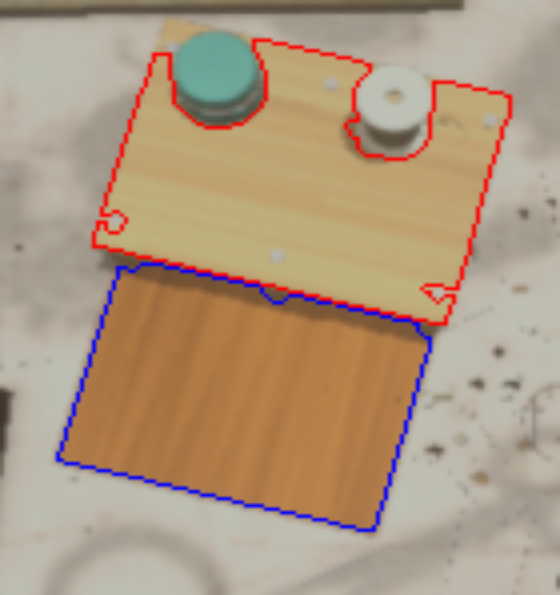

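View pics/s_mouth.png

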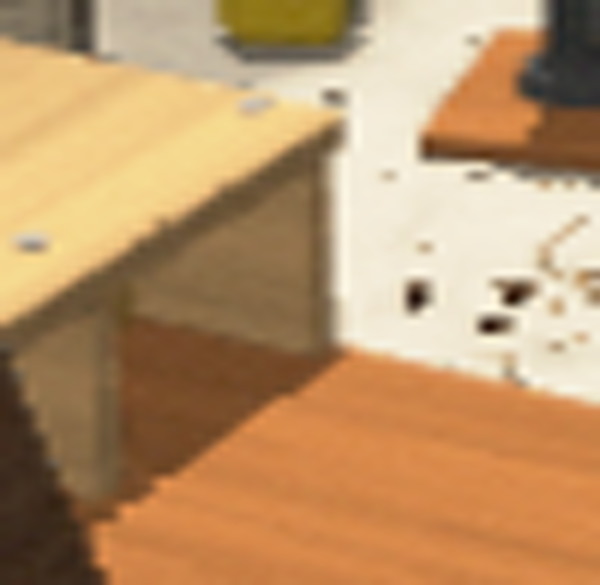

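```bash
cat >> h.py <<'E'
RO=np.array([0.583,-0.223]); RY=np.radians(-15.5)
RX_=np.array([np.cos(RY),np.sin(RY)]); RY_=np.array([-np.sin(RY),np.cos(RY)])
def toR(P): d=np.array(P)[:2]-RO; return np.array([d@RX_,d@RY_])*1000
def fromR(x,y): return RO+(x*RX_+y*RY_)/1000
E
python3 - <<'E'
from h import *
np.set_printoptions(precision=1,suppress=True)
for v in [(115,500),(125,320),(310,352),(220,335),(345,350),(90,520),(130,490)]:
    u=(285+v[0]/12-.5,245+v[1]/9-.5); print(v,toR(onplane("side",*u,0.005)))
# brass/yellow check
E
```

```text
(115, 500) [-2.2  2.9]
(125, 320) [ 43.8 -71.4]
(310, 352) [  1.9 -76.1]
(220, 335) [ 22.5 -74.5]
(345, 350) [ -3.8 -80.5]
(90, 520) [-2.9 12.8]
(130, 490) [-2.2 -2.4]
```

```bash
python3 - <<'E'
from h import *
np.set_printoptions(precision=4,suppress=True)
s=np.load("side0.npz"); p=s["p"][:,:,::-1]
cv2.imwrite("pics/s_stand.png",cv2.resize(p[165:275,310:405],None,fx=8,fy=5.4,interpolation=cv2.INTER_CUBIC))
t=np.load("top0.npz"); q=t["p"][:,:,::-1]
cv2.imwrite("pics/t_stand.png",cv2.resize(q[220:330,360:440],None,fx=7,fy=5.4,interpolation=cv2.INTER_CUBIC))
E
```

```text
(no output)
```

View pics/s_stand.png

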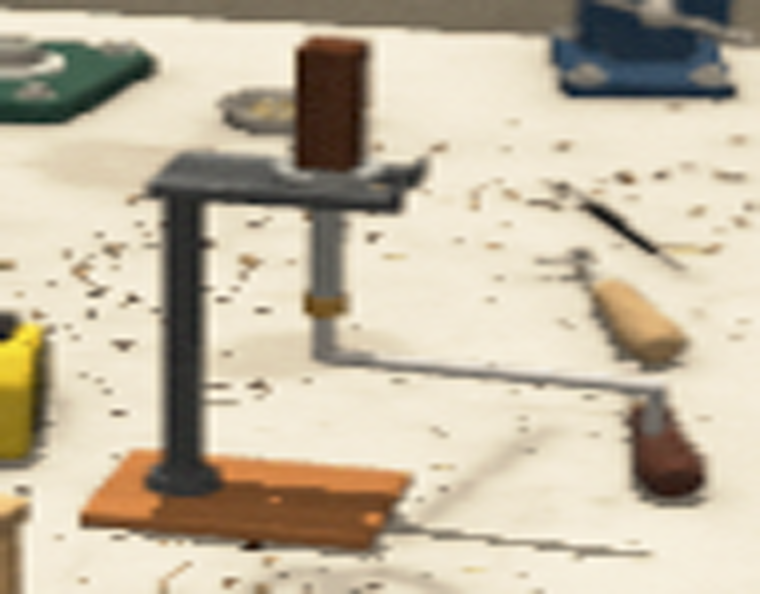

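View pics/t_stand.png

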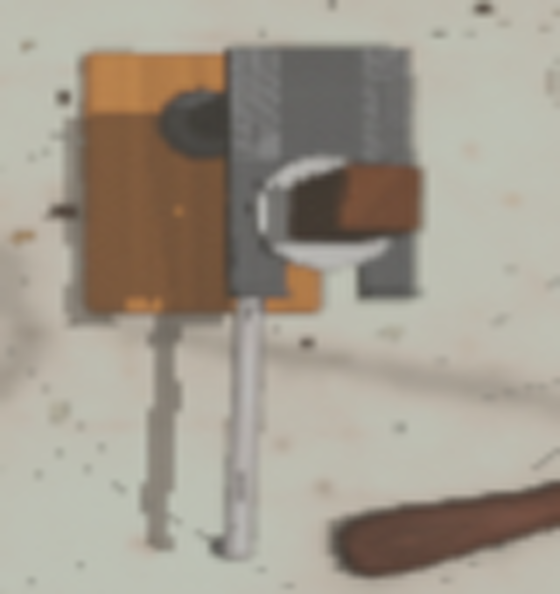

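```bash
python3 - <<'E'
from h import *
np.set_printoptions(precision=4,suppress=True)
t=np.load("top0.npz"); q=t["p"][:,:,::-1]
hsv=cv2.cvtColor(q,cv2.COLOR_BGR2HSV); roi=hsv[245:270,396:425]
m=cv2.inRange(hsv,(3,90,75),(15,255,200)); m[:245]=0;m[268:]=0;m[:,406:][:,20:]=0;m[:,:405]=0
c=max(cv2.findContours(m,0,2)[0],key=cv2.contourArea)
P=np.array([onplane("top",u,v,0.246) for u,v in c[:,0,:]],np.float32)[:,:2]
print("handle top",cv2.minAreaRect(P),P.mean(0))
print("guess", onplane("top",360+380/7-.5,220+200/5.4-.5,.246))
T=lambda x,y:(360+x/7-.5,220+y/5.4-.5)
print("collar",onplane("top",*T(330,212),.186))
# arm centerline in top: at z ~ arm mid height  
for z in (0.08,0.09):
  a=onplane("top",*T(251,310),z);b=onplane("top",*T(236,545),z);print("arm",a,b,np.degrees(np.arctan2(b[1]-a[1],b[0]-a[0])))
# fork edges
a=onplane("top",*T(228,48),.18);b=onplane("top",*T(232,296),.18);c=onplane("top",*T(411,48),.18);d=onplane("top",*T(417,297),.18);print("fork",a,b,c,d)
print("slot",onplane("top",*T(290,294),.18),onplane("top",*T(360,294),.18))
a=onplane("top",*T(85,52),.01);b=onplane("top",*T(85,312),.01);e=onplane("top",*T(320,312),.01);print("base",a,b,e)
S=lambda x,y:(310+x/8-.5,165+y/5.4-.5)
ax=[0.495,-0.443]
# heights: side view on the vertical plane through axis: triangulate z by matching projection
for nm,v in {"tube top":(327,200),"tube":(325,290),"brass":(324,305),"corner bottom":(322,358),"armend top":(655,385),"handle top":(333,40)}.items():
    u=S(*v); A=world("side",*u,0);B=world("side",*u,1);d=B-A
    k=(ax[1]-A[1])/d[1]; print(nm,A+k*d)
E
```

```text
Traceback (most recent call last):
cv2.error: OpenCV(4.12.0) /io/opencv/modules/imgproc/src/convhull.cpp:143: error: (-215:Assertion failed) total >= 0 && (depth == CV_32F || depth == CV_32S) in function 'convexHull'
```

```bash
python3 - <<'E'
from h import *
np.set_printoptions(precision=4,suppress=True)
t=np.load("top0.npz"); q=t["p"][:,:,::-1]
hsv=cv2.cvtColor(q,cv2.COLOR_BGR2HSV)
m=cv2.inRange(hsv,(3,90,75),(15,255,200)); m[:245]=0;m[268:]=0;m[:,426:]=0;m[:,:405]=0
c=max(cv2.findContours(m,0,2)[0],key=cv2.contourArea)
P=np.array([onplane("top",u,v,0.246)[:2] for u,v in c[:,0,:]]).astype(np.float32)
print("handle top",cv2.minAreaRect(P),P.mean(0))
T=lambda x,y:(360+x/7-.5,220+y/5.4-.5)
print("guess", onplane("top",*T(380,200),.246))
print("collar",onplane("top",*T(330,212),.186))
for z in (0.08,0.09):
  a=onplane("top",*T(251,310),z);b=onplane("top",*T(236,545),z);print("arm",a,b,np.degrees(np.arctan2(b[1]-a[1],b[0]-a[0])))
a=onplane("top",*T(228,48),.18);b=onplane("top",*T(232,296),.18);c=onplane("top",*T(411,48),.18);d=onplane("top",*T(417,297),.18);print("fork",a,b,c,d)
print("slot",onplane("top",*T(290,294),.18),onplane("top",*T(360,294),.18))
a=onplane("top",*T(85,52),.01);b=onplane("top",*T(85,312),.01);e=onplane("top",*T(320,312),.01);print("base",a,b,e)
S=lambda x,y:(310+x/8-.5,165+y/5.4-.5)
ax=[0.495,-0.443]
for nm,v in {"tube top":(327,200),"tube":(325,290),"brass":(324,305),"corner bottom":(322,358),"armend top":(655,385),"handle top":(333,40)}.items():
    u=S(*v); A=world("side",*u,0);B=world("side",*u,1);d=B-A
    k=(ax[1]-A[1])/d[1]; print(nm,A+k*d)
E
```

```text
handle top ((0.4975806474685669, -0.4455971121788025), (0.017954960465431213, 0.017475487664341927), 89.11077117919922) [ 0.497  -0.4446]
guess [ 0.4975 -0.446   0.246 ]
collar [ 0.4985 -0.4471  0.186 ]
arm [ 0.472  -0.4466  0.08  ] [ 0.3901 -0.4401  0.08  ] 175.5122165151136
arm [ 0.4717 -0.4447  0.09  ] [ 0.3906 -0.4383  0.09  ] 175.5122165151136
fork [ 0.5516 -0.4248  0.18  ] [ 0.4728 -0.4233  0.18  ] [ 0.5511 -0.4704  0.18  ] [ 0.4717 -0.469   0.18  ]
slot [ 0.4732 -0.4376  0.18  ] [ 0.4729 -0.4549  0.18  ]
base [ 0.5732 -0.4137  0.01  ] [ 0.4747 -0.4111  0.01  ] [ 0.4736 -0.4799  0.01  ]
tube top [ 0.4974 -0.443   0.169 ]
tube [ 0.4972 -0.443   0.1229]
brass [ 0.4974 -0.443   0.115 ]
corner bottom [ 0.4976 -0.443   0.0869]
armend top [ 0.3891 -0.443   0.0851]
handle top [ 0.4968 -0.443   0.2475]
```

```bash
python3 - <<'E'
from h import *
t=np.load("top0.npz"); s=np.load("side0.npz")
best={}
for n,D in(("top",t["d"]),("side",s["d"])):
    for v in range(0,480,3):
        for u in range(0,640,3):
            d=D[v,u]
            if d<=0: continue
            X=world(n,u,v,d)
            r=np.hypot(X[0],X[1]); a=np.degrees(np.arctan2(X[1],X[0]))
            if .4<r<.8 and X[2]<1.2 and -60<a<80 and X[0]>.1:
                k=(n,int(a//10)*10); best[k]=max(best.get(k,(0,0)),(round(X[2],3),round(r,2)))
for k in sorted(best): print(k,best[k])
print(world("top",30,200,t["d"][200,30]))
E
```

```text
Traceback (most recent call last):
  File "h.py", line 4, in world
    c=camera_info(n); K=np.array([[c["fx"],0,c["cx"]],[0,c["fy"],c["cy"]],[0,0,1]])
ValueError: time passes only in moves, steps and waits
```

```bash
sed -i 's/^from station import.*/from station import arm, grab_frame, camera_info as _ci\nimport functools\ncamera_info=functools.lru_cache()(_ci)/' h.py; python3 - <<'E'
from h import *
t=np.load("top0.npz"); s=np.load("side0.npz")
best={}
for n,D in(("top",t["d"]),("side",s["d"])):
    for v in range(0,480,3):
        for u in range(0,640,3):
            d=D[v,u]
            if d<=0: continue
            X=world(n,u,v,d)
            r=np.hypot(X[0],X[1]); a=np.degrees(np.arctan2(X[1],X[0]))
            if .4<r<.8 and X[2]<1.2 and -60<a<80 and X[0]>.1:
                k=(n,int(a//10)*10); best[k]=max(best.get(k,(0,0)),(round(float(X[2]),3),round(float(r),2)))
for k in sorted(best): print(k,best[k])
print(arm.get_obs()["time"])
E
```

```text
('side', -60) (0.025, 0.62)
('side', -50) (0.247, 0.67)
('side', -40) (0.182, 0.7)
('side', -30) (0.149, 0.71)
('side', -20) (0.129, 0.72)
('side', -10) (0.214, 0.65)
('side', 0) (0.196, 0.58)
('side', 10) (0.21, 0.69)
('side', 20) (0.211, 0.74)
('side', 30) (0.211, 0.8)
('top', -60) (0.029, 0.76)
('top', -50) (0.248, 0.67)
('top', -40) (0.183, 0.68)
('top', -30) (0.15, 0.71)
('top', -20) (0.131, 0.72)
('top', -10) (0.214, 0.65)
('top', 0) (0.195, 0.58)
('top', 10) (0.211, 0.68)
('top', 20) (0.21, 0.64)
('top', 30) (0.13, 0.54)
('top', 40) (0.004, 0.56)
('top', 50) (0, 0)
('top', 60) (0, 0)
('top', 70) (0, 0)
0.1
```

```bash
python3 -m handwheel '[[-2,-2,-2,0,0,2,1],[-4,-1,-2,0,0,3.8,1],[-4,0,-2,0,0,3.8,1],[-4,0,-2,0,0,3.8,1],[-4,0,-2,0,0,3.8,1]]'; python3 -m handwheel '[[-4,0,0,0,0,3.8,1],[-4,0,0,0,0,3.8,1],[-4,0,0,0,0,3.8,1],[-4,0,0,0,0,3.8,1],[-4,0,0,0,0,3.8,1]]'
```

```text
time: 0.52
tcp_pos: [0.312, 0.5118, 0.3262]
orientation: [-0.879, -3.016, 0.0]
force: [0.2, 0.5, 0.1]
grip_width: 0.0854
time: 0.93
tcp_pos: [0.4646, 0.3835, 0.3251]
orientation: [-1.365, -2.83, 0.001]
force: [0.9, 0.8, 1.1]
grip_width: 0.0852
```

```bash
cat >> h.py <<'E'
from scipy.spatial.transform import Rotation as Ro
def st(): 
    o=arm.get_obs(); M=Ro.from_rotvec(o["orientation"]).as_matrix()
    yaw=np.degrees(np.arctan2(M[1,0],M[0,0])); tilt=np.degrees(np.arccos(-M[2,2])); return o,M,yaw,tilt
def to(x,y,z,yaw=None):
    o,M,yw,tilt=st(); d=M.T@(np.array([x,y,z])-o["tcp_pos"])*100
    print("t %.2f tcp %s yaw %.2f tilt %.2f q7 %.2f F %s"%(o["time"],np.round(o["tcp_pos"],4),yw,tilt,o["joint_pos"][6],np.round(o["force"],2)))
    print("delta cm tool",np.round(d,2), "rz", None if yaw is None else round(-((yaw-yw+180)%360-180),2))
E
python3 -m handwheel '[[-4,0,0,0,0,3.8,1],[-4,0,0,0,0,3.8,1],[-4,0,0,0,0,3.8,1],[-4,0,0,0,0,3.8,1],[-4,0,0,0,0,3.8,1]]'; python3 -m handwheel '[[-4,0,0,0,0,5,1],[-4,0.3,0,0,0,5,1],[-4,0.3,0,0,0,5,1],[-4,0.3,0,0,0,5,1],[-4,0.5,0,0,0,5,1]]';python3 -m handwheel '[[-4,0,0,0,0,5,1],[-4,0.6,0,0,0,5,1],[-4,0.6,0,0,0,5,1],[-4,0.6,0,0,0,5,1],[-4,1,0,0,0,5,1]]'; python3 -c "
from h import *
to(.498,-.446,.28,-3.5)"
```

```text
time: 1.35
tcp_pos: [0.5668, 0.2127, 0.325]
orientation: [-1.813, -2.566, 0.001]
force: [0.1, -1.3, -0.3]
grip_width: 0.0856
time: 1.77
tcp_pos: [0.6134, 0.0184, 0.3251]
orientation: [-2.326, -2.111, 0.001]
force: [0.6, 0.2, -0.4]
grip_width: 0.0855
time: 2.18
tcp_pos: [0.5865, -0.1818, 0.3252]
orientation: [-2.728, -1.558, 0.0]
force: [1.0, 0.6, -0.2]
grip_width: 0.0855
t 2.18 tcp [ 0.5865 -0.1818  0.3252] yaw 59.45 tilt 0.02 q7 -0.08 F [ 1.    0.55 -0.16]
delta cm tool [-27.25   5.8    4.52] rz 62.95
```

```bash
python3 -m handwheel '[[-2.72,0.58,0,0,0,6.3,1],[-2.64,0.87,0,0,0,6.3,1],[-2.53,1.16,0,0,0,6.3,1],[-2.39,1.43,0,0,0,6.3,1],[-2.21,1.68,0,0,0,6.3,1]]'; python3 -m handwheel '[[-2.02,1.91,0,0,0,6.3,1],[-1.79,2.12,0,0,0,6.3,1],[-1.55,2.31,0,0,0,6.3,1],[-1.29,2.46,0,0,0,6.3,1],[-1.01,2.59,0,0,0,6.3,1]]';  python3 -m handwheel '[[0,0,0,0,0,0,1],[0,0,0,0,0,0,1]]'; python3 -c "
from h import *
to(.498,-.446,.203,-3.5)"
```

```text
time: 2.6
tcp_pos: [0.5429, -0.3132, 0.3252]
orientation: [-3.049, -0.757, 0.0]
force: [0.2, 0.6, -0.1]
grip_width: 0.0854
time: 3.02
tcp_pos: [0.4993, -0.445, 0.3251]
orientation: [-3.14, 0.099, 0.001]
force: [-0.1, 0.9, -0.1]
grip_width: 0.0856
time: 3.18
tcp_pos: [0.4987, -0.4453, 0.3248]
orientation: [3.14, -0.095, -0.002]
force: [-0.3, 0.5, 0.1]
grip_width: 0.0855
t 3.18 tcp [ 0.4987 -0.4453  0.3248] yaw -3.47 tilt 0.08 q7 -0.59 F [-0.29  0.5   0.06]
delta cm tool [-0.05  0.07 12.18] rz 0.03
```

```bash
python3 -m handwheel '[[-0.05,0.07,3.5,0,0,0,1],[0,0,3.5,0,0,0,1],[0,0,3.2,0,0,0,1],[0,0,2.0,0,0,0,1],[0,0,0,0,0,0,1]]' 60; python3 -m handwheel '[[0,0,0,0,0,0,-1],[0,0,0,0,0,0,-1],[0,0,0,0,0,0,-1],[0,0,0,0,0,0,-1],[0,0,0,0,0,0,-1]]' 60;  python3 -m handwheel '[[0,0,0,0,0,0,-1],[0,0,0,0,0,0,-1],[0,0,0,0,0,0,-1],[0,0,0,0,0,0,-1]]' 60; python3 - <<'E'
from h import *
to(.498,-.446,.203,-3.5)
for n,b in(("side",(165,275,310,405)),("top",(220,330,360,440))):
    p,d=grab_frame(n); cv2.imwrite(f"pics/{n}1.png",cv2.resize(p[b[0]:b[1],b[2]:b[3],::-1],None,fx=7,fy=5.4,interpolation=cv2.INTER_CUBIC))
E
```

```text
time: 3.6
tcp_pos: [0.499, -0.442, 0.1992]
orientation: [-3.136, 0.087, 0.007]
force: [-0.3, 0.8, -0.4]
grip_width: 0.0854
time: 4.02
tcp_pos: [0.4997, -0.4449, 0.2044]
orientation: [3.14, -0.09, 0.002]
force: [0.8, -0.7, -0.4]
grip_width: 0.0257
time: 4.35
tcp_pos: [0.4996, -0.445, 0.2044]
orientation: [3.14, -0.091, 0.002]
force: [-1.6, 1.0, 7.1]
grip_width: 0.0196
t 4.35 tcp [ 0.4996 -0.445   0.2044] yaw -3.31 tilt 0.07 q7 -0.52 F [-1.63  1.01  7.1 ]
delta cm tool [-0.15  0.11  0.14] rz 0.19
```

View pics/side1.png

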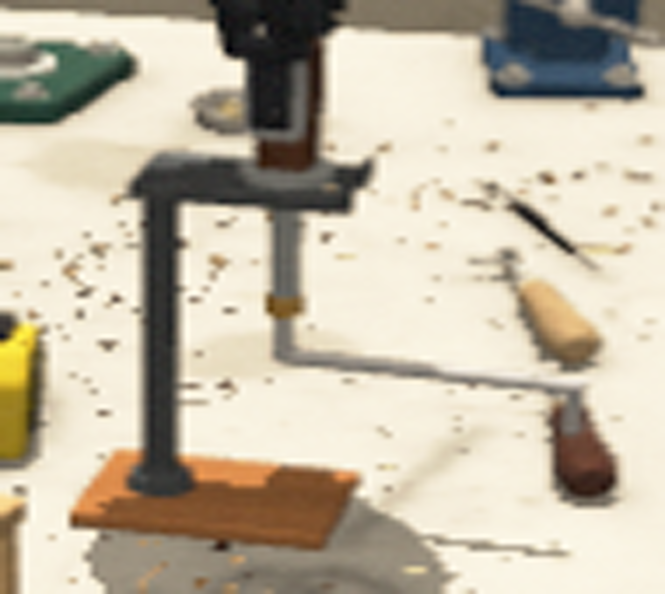

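View pics/top1.png

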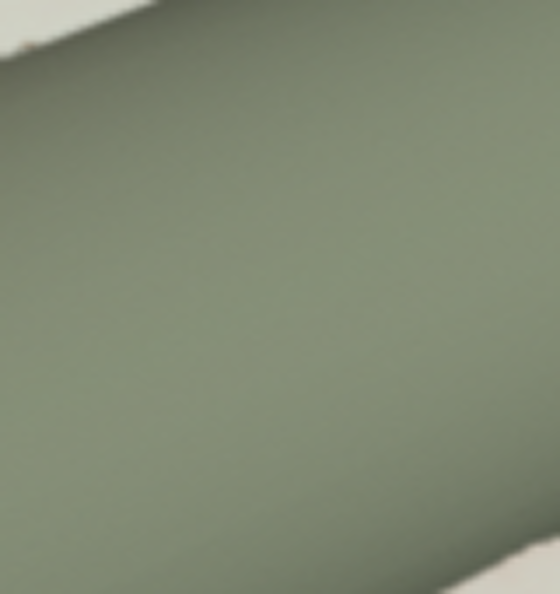

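```bash
python3 -m handwheel '[[0,0,-0.4,0,0,0,-1],[0,0,-0.5,0,0,0,-1],[0,0,-0.5,0,0,0,-1],[0,0,0,0,0,0,-1]]' 90;  python3 - <<'E'
from h import *
to(.498,-.446,.203,-3.5)
for n,b in(("side",(165,275,310,405)),):
    p,d=grab_frame(n); cv2.imwrite(f"pics/{n}2.png",cv2.resize(p[b[0]:b[1],b[2]:b[3],::-1],None,fx=7,fy=5.4,interpolation=cv2.INTER_CUBIC))
E
```

```text
time: 4.78
tcp_pos: [0.4995, -0.4451, 0.2186]
orientation: [3.139, -0.091, 0.001]
force: [-0.4, -0.1, -3.0]
grip_width: 0.0189
t 4.78 tcp [ 0.4995 -0.4451  0.2186] yaw -3.32 tilt 0.07 q7 -0.53 F [-0.42 -0.11 -3.05]
delta cm tool [-0.15  0.1   1.56] rz 0.18
```

View pics/side2.png

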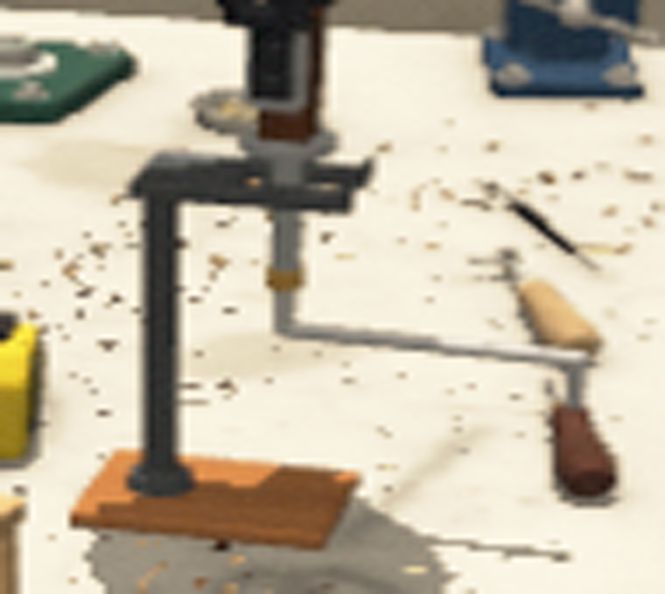

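The rod is lifted clear of the lips: the collar at (288,145) is above the fork, with nothing but its weight on the wrist. Next I slide it out along -x.

```bash
python3 -m handwheel '[[-1.5,0.05,0,0,0,0,-1],[-2,0.08,0,0,0,0,-1],[-2,0.08,0,0,0,0,-1],[-2,0.08,0,0,0,0,-1],[-2,0.05,-1,0,0,0,-1]]';  python3 - <<'E'
from h import *
to(.498,-.446,.203,-3.5)
for n,b in(("side",(140,290,310,450)),):
    p,d=grab_frame(n); cv2.imwrite(f"pics/{n}3.png",cv2.resize(p[b[0]:b[1],b[2]:b[3],::-1],None,fx=5,fy=4,interpolation=cv2.INTER_CUBIC))
E
```

```text
time: 5.25
tcp_pos: [0.403, -0.4418, 0.226]
orientation: [-3.139, 0.091, 0.003]
force: [0.2, -0.0, -2.6]
grip_width: 0.019
t 5.25 tcp [ 0.403  -0.4418  0.226 ] yaw -3.30 tilt 0.14 q7 -0.42 F [ 0.24 -0.   -2.55]
delta cm tool [ 9.52 -0.12  2.28] rz 0.2
```

View pics/side3.png

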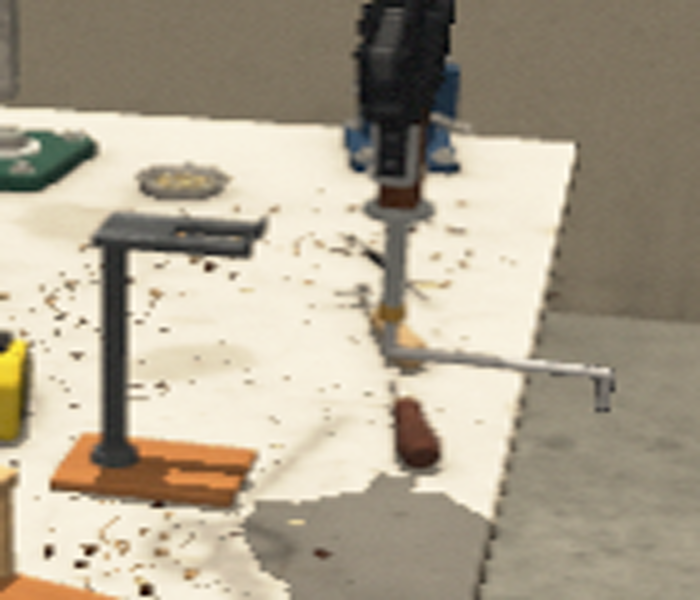

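```bash
python3 -m handwheel '[[0.05,-0.92,-2,0,0,-7,-1],[0.16,-0.91,-2,0,0,-7,-1],[0.27,-0.88,-2,0,0,-7,-1],[0.38,-0.84,0,0,0,-7,-1],[0.48,-0.79,0,0,0,-7,-1]]'; python3 -m handwheel '[[0.57,-0.72,0,0,0,-7,-1],[0.65,-0.65,0,0,0,-7,-1],[0.73,-0.56,0,0,0,-7,-1],[0.79,-0.47,0,0,0,-7,-1],[0.84,-0.37,0,0,0,-7,-1]]'; python3 -c "
from h import *
to(.4278,-.2214,.286,164.7);print(arm.get_obs()['joint_pos'])"
```

```text
time: 5.72
tcp_pos: [0.4098, -0.3967, 0.2885]
orientation: [3.018, 0.866, 0.002]
force: [0.2, -1.2, -3.7]
grip_width: 0.0187
time: 6.13
tcp_pos: [0.4147, -0.3507, 0.2874]
orientation: [2.619, 1.734, 0.0]
force: [-0.5, 0.0, -2.8]
grip_width: 0.0188
t 6.13 tcp [ 0.4147 -0.3507  0.2874] yaw 67.02 tilt 0.01 q7 0.43 F [-0.5   0.04 -2.83]
delta cm tool [12.42 -3.84  0.14] rz -97.68
[ 0.16005677  0.3787139   0.58366593  1.77066866 -0.23541429  1.06221921
  0.42566179]
```

```bash
python3 -m handwheel '[[0.88,-0.27,0,0,0,-7,-1],[0.91,-0.16,0,0,0,-7,-1],[0.92,-0.05,0,0,0,-7,-1],[0.92,0.07,0,0,0,-7,-1],[0.9,0.18,0,0,0,-7,-1]]'; python3 -m handwheel '[[0.87,0.29,0,0,0,-7,-1],[0.83,0.39,0,0,0,-7,-1],[0.78,0.49,0,0,0,-7,-1],[0.71,0.58,0,0,0,-7,-1],[0.64,0.66,0,0,0,-7,-1]]';python3 -m handwheel '[[0.55,0.74,0,0,0,-7,-1],[0.46,0.8,0,0,0,-7,-1],[0.36,0.85,0,0,0,-7,-1],[0.25,0.89,0,0,0,-7,-1],[0,0,0,0,0,0,-1]]'; python3 - <<'E'
from h import *
to(.4278,-.2214,.286,164.7);print(arm.get_obs()['joint_pos'])
for n in("side","top"):
    p,d=grab_frame(n); cv2.imwrite(f"pics/{n}4.png",p[:,:,::-1]); np.savez(f"{n}4.npz",p=p,d=d)
E
```

```text
time: 6.55
tcp_pos: [0.4198, -0.3049, 0.2874]
orientation: [1.977, 2.442, -0.0]
force: [-1.0, -0.9, -2.6]
grip_width: 0.0191
time: 6.97
tcp_pos: [0.425, -0.2594, 0.2874]
orientation: [-1.151, -2.923, 0.0]
force: [0.1, 0.0, -2.5]
grip_width: 0.0192
time: 7.38
tcp_pos: [0.4295, -0.2217, 0.2874]
orientation: [-0.407, -3.115, -0.001]
force: [0.6, -0.5, -2.8]
grip_width: 0.0187
t 7.38 tcp [ 0.4295 -0.2217  0.2874] yaw 165.12 tilt 0.04 q7 1.72 F [ 0.59 -0.52 -2.81]
delta cm tool [ 0.17 -0.01  0.14] rz 0.42
[ 0.19140974  0.23294656  0.19647761  1.89905808 -0.05383278  1.01473618
  1.72231642]
```

View pics/side4.png

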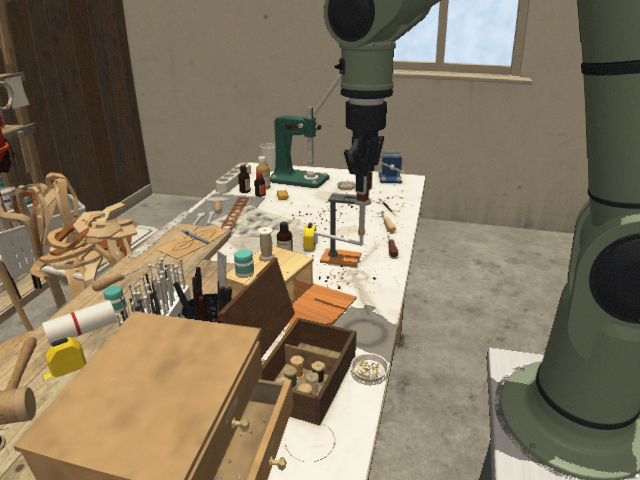

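View pics/top4.png

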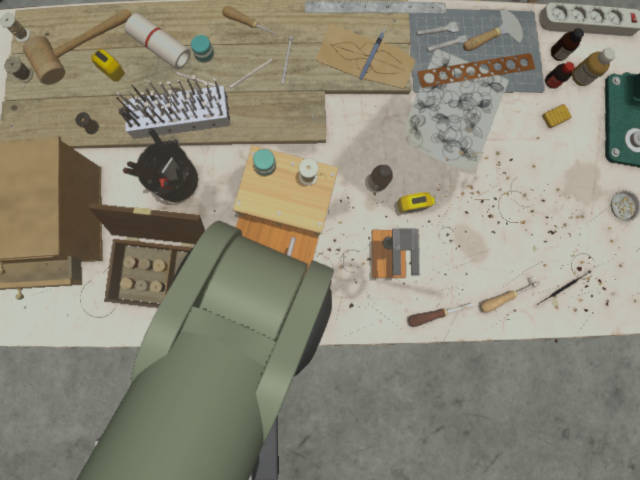

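```bash
python3 - <<'E'
from h import *
s=np.load("side4.npz"); p=s["p"][:,:,::-1]
cv2.imwrite("pics/s4c.png",cv2.resize(p[165:265,300:390],None,fx=8,fy=6,interpolation=cv2.INTER_CUBIC))
t=np.load("top4.npz"); p=t["p"][:,:,::-1]
cv2.imwrite("pics/t4c.png",cv2.resize(p[210:275,270:330],None,fx=10,fy=9,interpolation=cv2.INTER_CUBIC))
E
```

```text
(no output)
```

View pics/s4c.png

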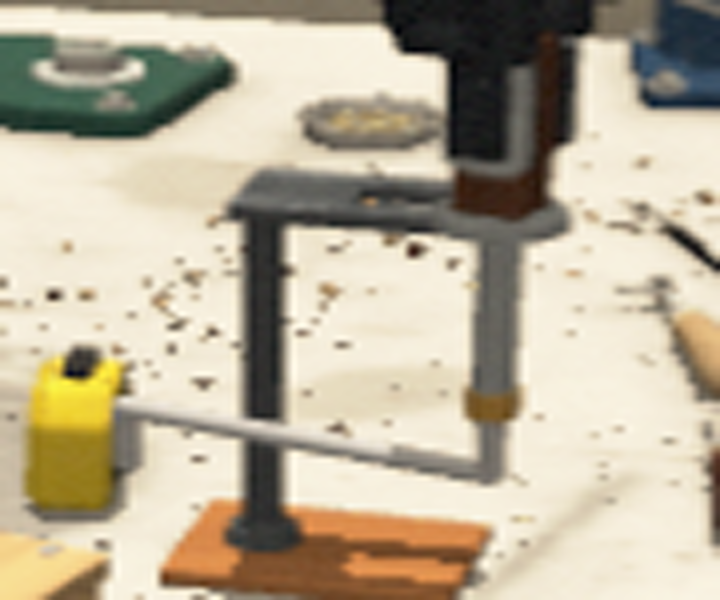

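View pics/t4c.png

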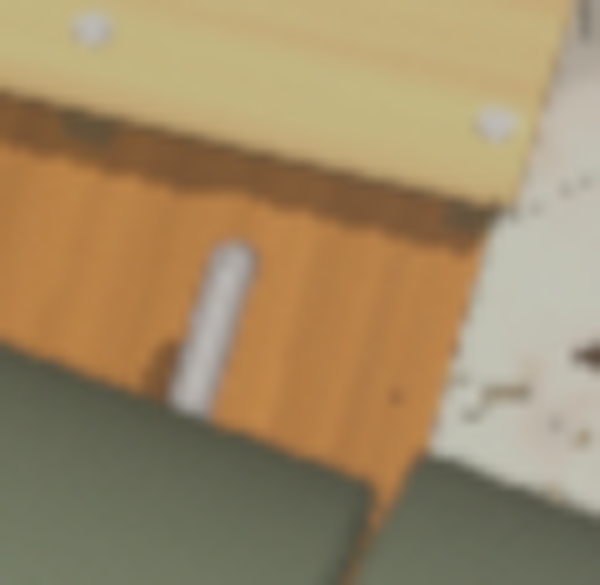

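```bash
python3 - <<'E'
from h import *
np.set_printoptions(precision=4,suppress=True)
s=np.load("side4.npz");t=np.load("top4.npz")
S=lambda x,y:(300+x/8-.5,165+y/6-.5)
T=lambda x,y:(270+x/10-.5,210+y/9-.5)
for nm,v in {"brasscollar":(493,405),"tube":(495,300),"elbow":(488,465),"arm":(400,452),"arm2":(300,434),"arm3":(180,414),"end":(125,405),"tip":(128,455)}.items():
    u=S(*v); d=s["d"][int(round(u[1])),int(round(u[0]))]; X=world("side",*u,d); print(nm,X,toR(X))
for nm,v in {"a":(192,395),"b":(212,330),"c":(232,262)}.items():
    u=T(*v); d=t["d"][int(round(u[1])),int(round(u[0]))]; X=world("top",*u,d); print(nm,X,toR(X), toR(onplane("top",*u,.173)))
E
```

```text
brasscollar [ 0.4293 -0.2155  0.2   ] [-150.156   -33.8431]
tube [ 0.4298 -0.2154  0.239 ] [-149.6121  -33.653 ]
elbow [ 0.4304 -0.2186  0.1753] [-148.1914  -36.521 ]
arm [ 0.4549 -0.2245  0.1745] [-123.0662  -35.68  ]
arm2 [ 0.4845 -0.2367  0.172 ] [-91.2416 -39.5142]
arm3 [ 0.5184 -0.24    0.1745] [-57.7156 -33.6363]
end [ 0.536  -0.2482  0.1721] [-38.5113 -36.8645]
tip [ 0.5356 -0.2485  0.1516] [-38.8377 -37.258 ]
a [ 0.5114 -0.247   0.1746] [-62.6018 -42.2854] [-62.4784 -42.2168]
b [ 0.5238 -0.2505  0.1738] [-49.6961 -42.368 ] [-49.6255 -42.3351]
c [ 0.5372 -0.2541  0.1702] [-35.8783 -42.1845] [-36.1774 -42.3042]
```

```bash
python3 -m handwheel '[[0,0,3,0,0,0,-1],[0,0,3,0,0,0,-1],[0,0,3,0,0,0,-1],[0,0,2.5,0,0,0,-1],[0,0,0.8,0,0,0,-1]]'; python3 -m handwheel '[[0,0,0,0,0,0,-1],[0,0,0,0,0,0,-1]]'; python3 - <<'E'
from h import *
to(.4278,-.2214,.148,164.7)
for n,b in(("side",(235,325,280,390)),):
    p,d=grab_frame(n); cv2.imwrite(f"pics/{n}5.png",cv2.resize(p[b[0]:b[1],b[2]:b[3],::-1],None,fx=7,fy=6,interpolation=cv2.INTER_CUBIC))
E
```

```text
time: 7.9
tcp_pos: [0.4277, -0.2232, 0.1614]
orientation: [-0.425, -3.108, -0.0]
force: [-0.4, -0.3, -3.4]
grip_width: 0.019
time: 8.07
tcp_pos: [0.4295, -0.2237, 0.1651]
orientation: [0.422, 3.113, -0.001]
force: [0.3, 0.6, -2.1]
grip_width: 0.0185
t 8.07 tcp [ 0.4295 -0.2237  0.1651] yaw 164.55 tilt 0.02 q7 1.76 F [ 0.29  0.55 -2.06]
delta cm tool [0.23 0.17 1.71] rz -0.15
```

View pics/side5.png

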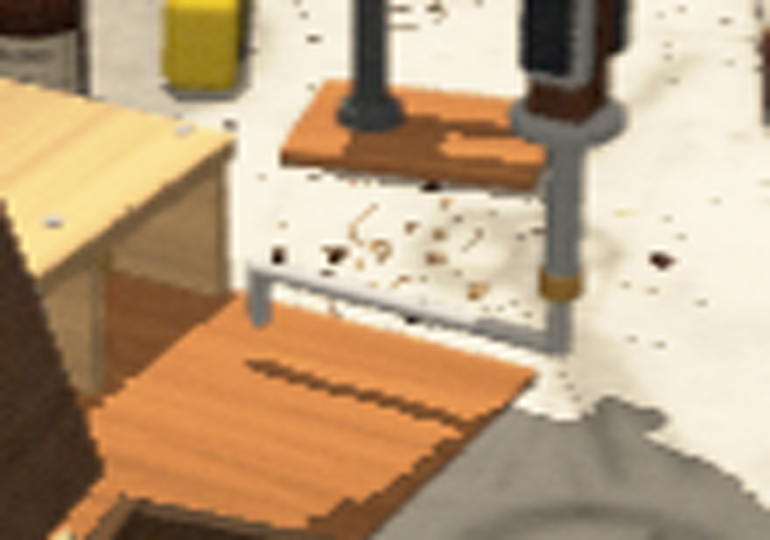

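```bash
python3 -m handwheel '[[0,0,0.3,0,0,0,-1],[0,0,0.3,0,0,0,-1],[0,0,0.2,0,0,0,-1],[0,0,0.1,0,0,0,-1],[0,0,0,0,0,0,-1]]'; python3 -m handwheel '[[0,0,0.15,0,0,0,-1],[0,0,0.15,0,0,0,-1],[0,0,0,0,0,0,-1]]'; python3 -m handwheel '[[0,0,0.1,0,0,0,-1],[0,0,0.1,0,0,0,-1],[0,0,0,0,0,0,-1]]'
```

```text
time: 8.53
tcp_pos: [0.4293, -0.2231, 0.1554]
orientation: [-0.419, -3.113, -0.0]
force: [-0.0, -0.1, -2.5]
grip_width: 0.0189
time: 8.78
tcp_pos: [0.4292, -0.223, 0.1522]
orientation: [-0.419, -3.113, -0.0]
force: [-0.6, 0.1, -1.9]
grip_width: 0.0187
time: 9.03
tcp_pos: [0.4292, -0.223, 0.1502]
orientation: [-0.419, -3.113, -0.0]
force: [-0.6, 0.8, -2.4]
grip_width: 0.0188
```

```bash
python3 -m handwheel '[[0,0,0.08,0,0,0,-1],[0,0,0.07,0,0,0,-1],[0,0,0,0,0,0,-1]]';python3 -m handwheel '[[0,0,0.08,0,0,0,-1],[0,0,0,0,0,0,-1]]'
```

```text
time: 9.28
tcp_pos: [0.4292, -0.2231, 0.1488]
orientation: [-0.419, -3.113, 0.0]
force: [0.1, -0.3, -3.0]
grip_width: 0.0191
time: 9.45
tcp_pos: [0.4292, -0.2231, 0.148]
orientation: [-0.419, -3.113, -0.0]
force: [-1.0, -0.3, -1.5]
grip_width: 0.019
```

```bash
python3 -m handwheel '[[0,0,0.06,0,0,0,-1],[0,0,0,0,0,0,-1]]';python3 -m handwheel '[[0,0,0.06,0,0,0,-1],[0,0,0,0,0,0,-1]]'; python3 -m handwheel '[[0,0,0,0,0,0,-1]]'
```

```text
time: 9.62
tcp_pos: [0.4292, -0.223, 0.1475]
orientation: [-0.419, -3.113, -0.0]
force: [-1.1, 0.8, -1.2]
grip_width: 0.0192
time: 9.78
tcp_pos: [0.4291, -0.223, 0.1469]
orientation: [-0.419, -3.113, -0.0]
force: [-1.9, 0.6, 1.9]
grip_width: 0.0191
time: 9.87
tcp_pos: [0.4292, -0.2231, 0.1469]
orientation: [-0.419, -3.113, -0.0]
force: [-3.4, 0.8, 1.1]
grip_width: 0.0189
```

```bash
python3 -m handwheel '[[0,0,-0.8,0,0,0,-1],[0,0,-1,0,0,0,-1],[0,0,-0.7,0,0,0,-1],[0,0,0,0,0,0,-1],[0,0,0,0,0,0,-1]]'; python3 -c "
from h import *
to(.429,-.223,.172,164.5)
print(toR(arm.get_obs()['tcp_pos']))"
```

```text
time: 10.28
tcp_pos: [0.4297, -0.2231, 0.1726]
orientation: [0.418, 3.112, -0.0]
force: [0.4, -0.1, -3.7]
grip_width: 0.0189
t 10.28 tcp [ 0.4297 -0.2231  0.1726] yaw 164.69 tilt 0.09 q7 1.76 F [ 0.42 -0.13 -3.71]
delta cm tool [ 0.07 -0.01  0.06] rz 0.19
[-147.70777154  -41.09845294]
```

```bash
python3 -m handwheel '[[-1,0.4,0,0,0,-0.3,-1],[-1.5,0,0,0,0,0,-1],[-1.5,0,0,0,0,0,-1],[-0.5,0,0,0,0,0,-1],[0,0,0,0,0,0,-1]]'; python3 - <<'E'
from h import *
to(.429,-.223,.172,164.5)
print(toR(arm.get_obs()['tcp_pos']))
for n,b in(("side",(235,325,280,390)),("top",(200,290,250,350))):
    p,d=grab_frame(n); cv2.imwrite(f"pics/{n}6.png",cv2.resize(p[b[0]:b[1],b[2]:b[3],::-1],None,fx=7,fy=6,interpolation=cv2.INTER_CUBIC))
    np.savez(f"{n}6.npz",p=p,d=d)
E
```

```text
time: 10.7
tcp_pos: [0.4748, -0.2308, 0.1713]
orientation: [-0.409, -3.115, -0.0]
force: [-1.0, 0.7, -2.4]
grip_width: 0.0189
t 10.70 tcp [ 0.4748 -0.2308  0.1713] yaw 165.02 tilt 0.02 q7 1.75 F [-1.05  0.65 -2.35]
delta cm tool [ 4.62 -0.43 -0.06] rz 0.52
[-102.22464953  -36.44347722]
```

View pics/side6.png

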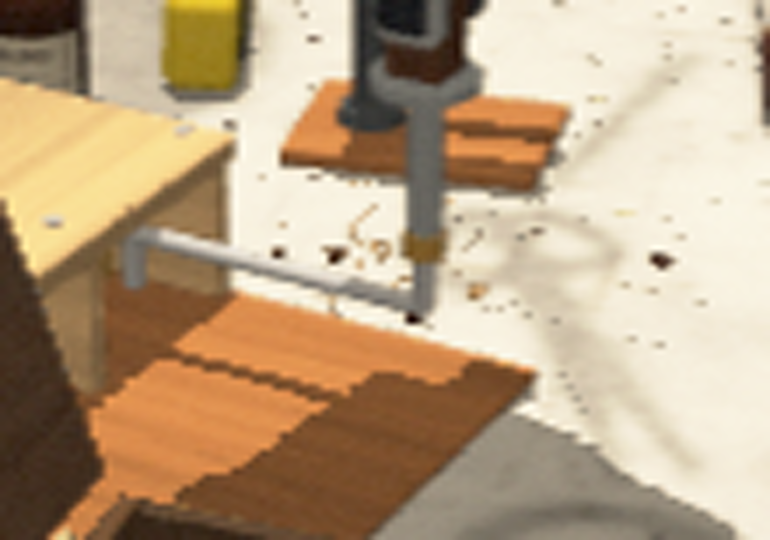

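View pics/top6.png

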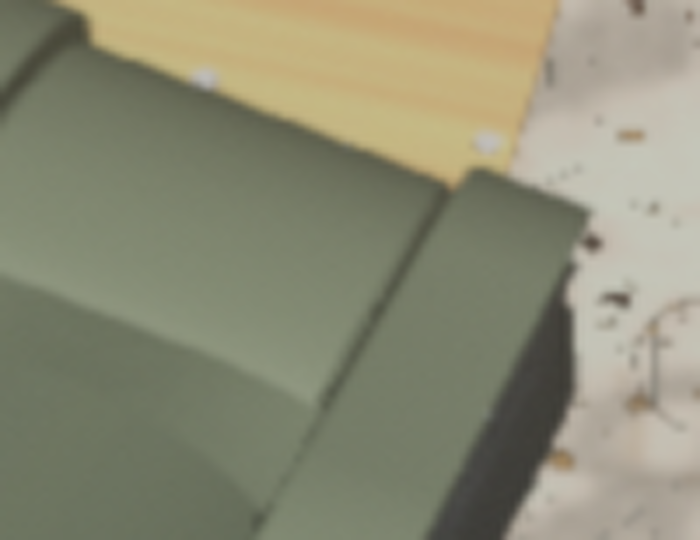

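```bash
python3 -m handwheel '[[-1,0,0,0,0,0,-1],[-1,0,0,0,0,0,-1],[-0.7,0,0,0,0,0,-1],[0,0,0,0,0,0,-1]]';python3 -m handwheel '[[-1,0,0,0,0,0,-1],[-1,0,0,0,0,0,-1],[-0.7,0,0,0,0,0,-1],[0,0,0,0,0,0,-1]]'; python3 -c "
from h import *
to(.429,-.223,.172,164.5)
print(toR(arm.get_obs()['tcp_pos']))"
```

```text
time: 11.13
tcp_pos: [0.501, -0.2381, 0.1719]
orientation: [0.41, 3.114, -0.0]
force: [-0.4, 0.6, -2.4]
grip_width: 0.019
time: 11.47
tcp_pos: [0.5267, -0.245, 0.1717]
orientation: [0.41, 3.114, -0.0]
force: [-0.5, 0.6, -2.5]
grip_width: 0.0189
t 11.47 tcp [ 0.5267 -0.245   0.1717] yaw 165.00 tilt 0.01 q7 1.74 F [-0.46  0.62 -2.54]
delta cm tool [10.   -0.41 -0.03] rz 0.5
[-48.41969843 -36.23776825]
```

```bash
python3 -m handwheel '[[0,0,0.15,0,0,0,-1],[0,0,0.15,0,0,0,-1],[0,0,0.1,0,0,0,-1],[0,0,0,0,0,0,-1]]';python3 -m handwheel '[[0,0,0.1,0,0,0,-1],[0,0,0.1,0,0,0,-1],[0,0,0,0,0,0,-1]]'
```

```text
time: 11.8
tcp_pos: [0.5254, -0.2448, 0.1677]
orientation: [-0.411, -3.114, -0.0]
force: [-1.2, 0.2, -1.1]
grip_width: 0.0189
time: 12.05
tcp_pos: [0.5257, -0.2449, 0.1659]
orientation: [-0.411, -3.114, -0.0]
force: [-3.5, 1.4, 4.5]
grip_width: 0.0191
```

Contact came at 20 mm above the floor, so this is the wax block and the ring is in the left bay. I lift off and withdraw.

```bash
python3 -m handwheel '[[0,0,-0.2,0,0,0,-1],[0,0,-0.2,0,0,0,-1],[0,0,-0.2,0,0,0,-1],[0,0,0,0,0,0,-1]]';python3 -m handwheel '[[1,0,0,0,0,0,-1],[1.5,0,0,0,0,0,-1],[1.5,0,0,0,0,0,-1],[1.5,0,0,0,0,0,-1],[1.5,0,0,0,0,0,-1]]';python3 -m handwheel '[[1,0,0,0,0,0,-1],[1,0,0,0,0,0,-1],[0,0,0,0,0,0,-1]]'; python3 -c "
from h import *
to(.429,-.223,.172,164.5)
print(toR(arm.get_obs()['tcp_pos']))"
```

```text
time: 12.38
tcp_pos: [0.5263, -0.245, 0.1723]
orientation: [0.41, 3.114, -0.0]
force: [0.2, 1.2, -2.5]
grip_width: 0.0187
time: 12.8
tcp_pos: [0.4577, -0.2266, 0.1719]
orientation: [0.41, 3.114, -0.0]
force: [-0.4, -0.7, -3.4]
grip_width: 0.0189
time: 13.05
tcp_pos: [0.4377, -0.2214, 0.172]
orientation: [-0.411, -3.114, -0.0]
force: [-0.1, -0.6, -3.0]
grip_width: 0.0189
t 13.05 tcp [ 0.4377 -0.2214  0.172 ] yaw 164.96 tilt 0.03 q7 1.75 F [-0.06 -0.57 -3.01]
delta cm tool [ 0.79 -0.38 -0.  ] rz 0.46
[-140.49165536  -37.2784197 ]
```

```bash
python3 - <<'E'
from h import *
np.set_printoptions(precision=3,suppress=True)
t=np.load("top0.npz"); s=np.load("side0.npz")
out=[]
for n,D,st_ in(("top",t["d"],1),("side",s["d"],1)):
    for v in range(150,480,2):
        for u in range(80,400,2):
            d=D[v,u]
            if d<=0: continue
            X=world(n,u,v,d); r=toR(X)
            if -260<r[0]<60 and -20<r[1]<230 and X[2]>.02: out.append((r[0],r[1],X[2]*1000))
o=np.array(out)
for x0 in range(-260,60,20):
    print(x0,end=": ")
    for y0 in range(-20,230,20):
        k=o[(o[:,0]>=x0)&(o[:,0]<x0+20)&(o[:,1]>=y0)&(o[:,1]<y0+20)]
        print("%4d"%(k[:,2].max() if len(k) else 0),end="")
    print()
E
```

```text
-260:    0   0   0   0   0   0   0   0   0   0   0   0   0
-240:    0   0   0   0   0   0   0   0   0  50  63  62  63
-220:    0   0   0   0   0  58  65  64  63  64  63  61  55
-200:    0   0   0   0   0  60  62   0   0  54  52  43  44
-180:    0   0   0   0   0   0  62   0   0  53  53  44  44
-160:    0   0   0   0   0   0  63   0   0  53  52  45  45
-140:    0   0   0   0   0   0  63  24   0   0  53  45  44
-120:    0   0   0   0   0   0  62  63  56  61  62  64  62
-100:    0   0   0   0   0   0  72  76  97 100 115 123 133
-80:    0   0   0   0   0   0 133 160 166 182 184 196 194
-60:    0   0   0   0   0   0 177 191 189 190 191 195 193
-40:    0   0   0   0   0   0   0 186   0   0   0   0   0
-20:   79  77  78  82  76  77   0   0   0   0   0 149 169
0:   80  78  80  79  80  79   0   0   0   0 215 192 166
20:   79  80  80  80  82  78   0   0   0   0 214 163  91
40:   79  80  79  80  80  81   0   0   0   0 151  86   0
```

```bash
python3 -m handwheel '[[0.5,1.5,0,0,0,0,-1],[0,2,0,0,0,0,-1],[0,2,0,0,0,0,-1],[0,2,0,0,0,0,-1],[0,0.5,0,0,0,0,-1]]';python3 -m handwheel '[[0,0,0,0,0,0,-1],[0,0,0,0,0,0,-1]]'; python3 - <<'E'
from h import *
to(.429,-.223,.172,164.5)
print(toR(arm.get_obs()['tcp_pos']))
for n,b in(("side",(235,345,280,390)),("top",(200,290,210,330))):
    p,d=grab_frame(n); cv2.imwrite(f"pics/{n}7.png",cv2.resize(p[b[0]:b[1],b[2]:b[3],::-1],None,fx=6.5,fy=5,interpolation=cv2.INTER_CUBIC))
    np.savez(f"{n}7.npz",p=p,d=d)
E
```

```text
time: 13.47
tcp_pos: [0.4564, -0.1402, 0.1719]
orientation: [0.406, 3.115, 0.002]
force: [1.3, 0.6, -3.5]
grip_width: 0.0191
time: 13.63
tcp_pos: [0.4552, -0.1434, 0.1719]
orientation: [0.41, 3.114, -0.0]
force: [-0.2, -0.6, -3.4]
grip_width: 0.0191
t 13.63 tcp [ 0.4552 -0.1434  0.1719] yaw 165.01 tilt 0.02 q7 1.58 F [-0.22 -0.63 -3.36]
delta cm tool [ 0.47 -8.37 -0.01] rz 0.51
[-144.39280771   42.58553332]
```

View pics/side7.png

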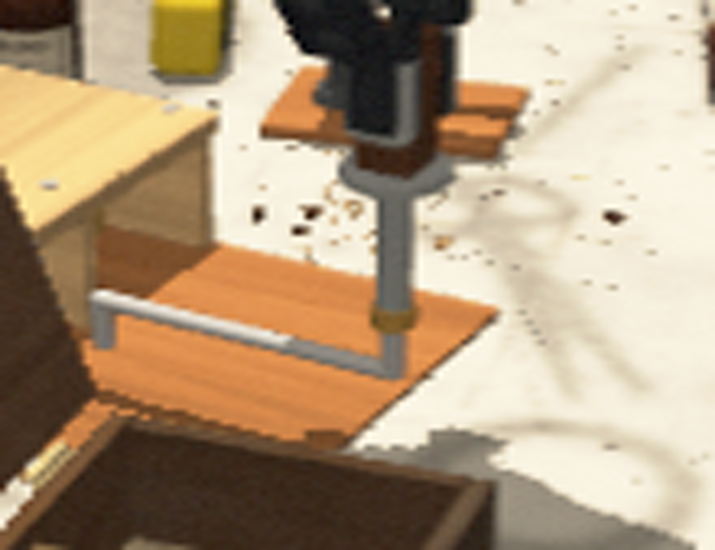

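View pics/top7.png

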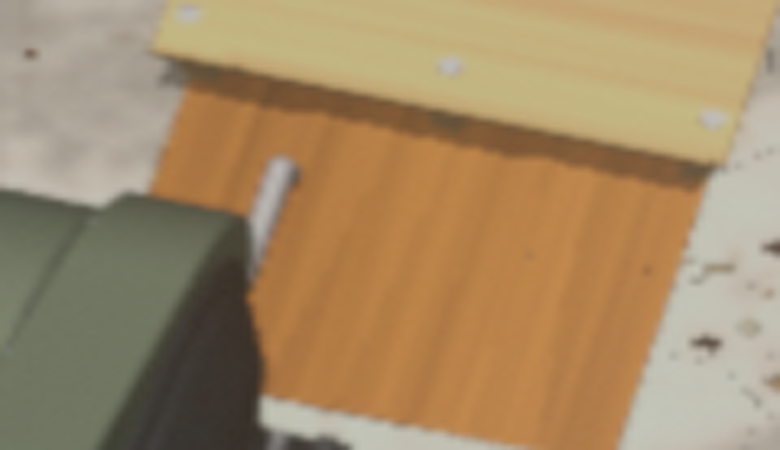

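```bash
python3 -c "
from h import *
print(toR(onplane('top',210+282/6.5-.5,200+165/5-.5,.058)))
print(toR(onplane('top',210+262/6.5-.5,200+230/5-.5,.058)))"
python3 -m handwheel '[[-1,0,0.4,0,0,0,-1],[-1.5,0,0.4,0,0,0,-1],[-2,0,0,0,0,0,-1],[-2,0,0,0,0,0,-1],[-1.5,0,0,0,0,0,-1]]';python3 -m handwheel '[[-1,0,0,0,0,0,-1],[-0.6,0,0,0,0,0,-1],[0,0,0,0,0,0,-1]]';python3 -c "
from h import *
to(.429,-.223,.172,164.5)
print(toR(arm.get_obs()['tcp_pos']))"
```

```text
[-31.95097788  40.3724294 ]
[-57.90587697  39.41918053]
time: 14.15
tcp_pos: [0.534, -0.165, 0.1635]
orientation: [0.412, 3.114, -0.0]
force: [0.4, -0.2, -2.5]
grip_width: 0.0189
time: 14.4
tcp_pos: [0.5485, -0.1687, 0.1634]
orientation: [0.412, 3.114, -0.0]
force: [-0.6, -0.3, -3.3]
grip_width: 0.0191
t 14.40 tcp [ 0.5485 -0.1687  0.1634] yaw 164.94 tilt 0.02 q7 1.60 F [-0.57 -0.34 -3.29]
delta cm tool [10.13 -8.34 -0.86] rz 0.44
[-47.73410972  43.06447419]
```

```bash
python3 -m handwheel '[[0,0,0.2,0,0,0,-1],[0,0,0.2,0,0,0,-1],[0,0,0.2,0,0,0,-1],[0,0,0.1,0,0,0,-1],[0,0,0,0,0,0,-1]]';python3 -m handwheel '[[0,0,0.1,0,0,0,-1],[0,0,0.1,0,0,0,-1],[0,0,0.05,0,0,0,-1],[0,0,0,0,0,0,-1]]'
```

```text
time: 14.82
tcp_pos: [0.5473, -0.1678, 0.1567]
orientation: [-0.411, -3.114, -0.0]
force: [0.2, 0.7, -1.8]
grip_width: 0.0189
time: 15.15
tcp_pos: [0.5476, -0.1679, 0.1543]
orientation: [-0.41, -3.115, -0.0]
force: [-1.1, -0.4, -3.0]
grip_width: 0.0188
```

```bash
python3 -m handwheel '[[0,0,0.08,0,0,0,-1],[0,0,0.07,0,0,0,-1],[0,0,0,0,0,0,-1],[0,0,0,0,0,0,-1]]';python3 -m handwheel '[[0,0,0.08,0,0,0,-1],[0,0,0,0,0,0,-1],[0,0,0,0,0,0,-1]]'
```

```text
time: 15.48
tcp_pos: [0.5476, -0.1679, 0.1529]
orientation: [-0.411, -3.115, 0.0]
force: [-0.9, -0.7, -2.3]
grip_width: 0.0189
time: 15.73
tcp_pos: [0.5476, -0.1679, 0.1521]
orientation: [-0.41, -3.115, 0.0]
force: [-0.3, -0.7, -2.9]
grip_width: 0.019
```

```bash
python3 -m handwheel '[[0,0,0.08,0,0,0,-1],[0,0,0.07,0,0,0,-1],[0,0,0,0,0,0,-1],[0,0,0,0,0,0,-1]]';python3 -m handwheel '[[0,0,0.1,0,0,0,-1],[0,0,0.06,0,0,0,-1],[0,0,0,0,0,0,-1],[0,0,0,0,0,0,-1]]';python3 -m handwheel '[[0,0,0.08,0,0,0,-1],[0,0,0,0,0,0,-1],[0,0,0,0,0,0,-1]]'
```

```text
time: 16.07
tcp_pos: [0.5476, -0.1679, 0.1505]
orientation: [-0.411, -3.115, 0.0]
force: [0.0, -0.1, -3.4]
grip_width: 0.0187
time: 16.4
tcp_pos: [0.5476, -0.1678, 0.1489]
orientation: [-0.41, -3.115, -0.0]
force: [-0.3, 0.4, -1.5]
grip_width: 0.0188
time: 16.65
tcp_pos: [0.5477, -0.1679, 0.1482]
orientation: [0.411, 3.115, -0.0]
force: [-0.9, -0.3, -2.2]
grip_width: 0.019
```

```bash
python3 -m handwheel '[[0,0,0.06,0,0,0,-1],[0,0,0,0,0,0,-1],[0,0,0,0,0,0,-1]]';python3 -m handwheel '[[0,0,0.06,0,0,0,-1],[0,0,0,0,0,0,-1],[0,0,0,0,0,0,-1]]'
```

```text
time: 16.9
tcp_pos: [0.5476, -0.1679, 0.1476]
orientation: [-0.41, -3.115, 0.0]
force: [-2.1, 0.1, -0.3]
grip_width: 0.0193
time: 17.15
tcp_pos: [0.5476, -0.1679, 0.147]
orientation: [-0.41, -3.115, -0.0]
force: [-2.1, 0.9, 0.6]
grip_width: 0.0189
```

```bash
python3 -m handwheel '[[0,0,-0.08,0,0,0,-1],[0.2,0,0,0,0,0,-1],[0.4,0,0,0,0,0,-1],[0.4,0,0,0,0,0,-1],[0.4,0,0,0,0,0,-1]]';python3 -m handwheel '[[0.4,0,0,0,0,0,-1],[0.4,0,0,0,0,0,-1],[0.4,0,0,0,0,0,-1],[0.4,0,0,0,0,0,-1],[0.4,0,0,0,0,0,-1]]'; python3 -c "
from h import *
to(.429,-.223,.172,164.5)
print(toR(arm.get_obs()['tcp_pos']))"
```

```text
time: 17.57
tcp_pos: [0.5338, -0.1642, 0.1478]
orientation: [0.41, 3.114, -0.0]
force: [-0.2, 0.4, -0.9]
grip_width: 0.0191
time: 17.98
tcp_pos: [0.5144, -0.159, 0.1478]
orientation: [0.411, 3.115, -0.0]
force: [0.6, -0.3, -2.1]
grip_width: 0.019
t 17.98 tcp [ 0.5144 -0.159   0.1478] yaw 164.98 tilt 0.01 q7 1.60 F [ 0.62 -0.3  -2.09]
delta cm tool [ 6.59 -8.4  -2.42] rz 0.48
[-83.17450815  43.35215647]
```

```bash
python3 -m handwheel '[[0.5,0,0,0,0,0,-1],[0.5,0,0,0,0,0,-1],[0.5,0,0,0,0,0,-1],[0.5,0,0,0,0,0,-1],[0.5,0,0,0,0,0,-1]]';python3 -m handwheel '[[0.5,0,0,0,0,0,-1],[0.5,0,0,0,0,0,-1],[0.5,0,0,0,0,0,-1],[0.5,0,0,0,0,0,-1],[0.5,0,0,0,0,0,-1]]'; python3 - <<'E'
from h import *
to(.429,-.223,.172,164.5)
print(toR(arm.get_obs()['tcp_pos']))
for n,b in(("side",(235,345,280,390)),("top",(200,290,210,330))):
    p,d=grab_frame(n); cv2.imwrite(f"pics/{n}8.png",cv2.resize(p[b[0]:b[1],b[2]:b[3],::-1],None,fx=6.5,fy=5,interpolation=cv2.INTER_CUBIC))
    np.savez(f"{n}8.npz",p=p,d=d)
E
```

```text
time: 18.4
tcp_pos: [0.4902, -0.1525, 0.1478]
orientation: [0.411, 3.115, -0.0]
force: [0.8, 0.2, -2.3]
grip_width: 0.0185
time: 18.82
tcp_pos: [0.4661, -0.1461, 0.1478]
orientation: [0.411, 3.115, -0.0]
force: [1.0, -0.1, -1.8]
grip_width: 0.0192
t 18.82 tcp [ 0.4661 -0.1461  0.1478] yaw 164.98 tilt 0.01 q7 1.59 F [ 0.98 -0.13 -1.8 ]
delta cm tool [ 1.58 -8.39 -2.42] rz 0.48
[-133.25185216   42.89881311]
```

View pics/side8.png

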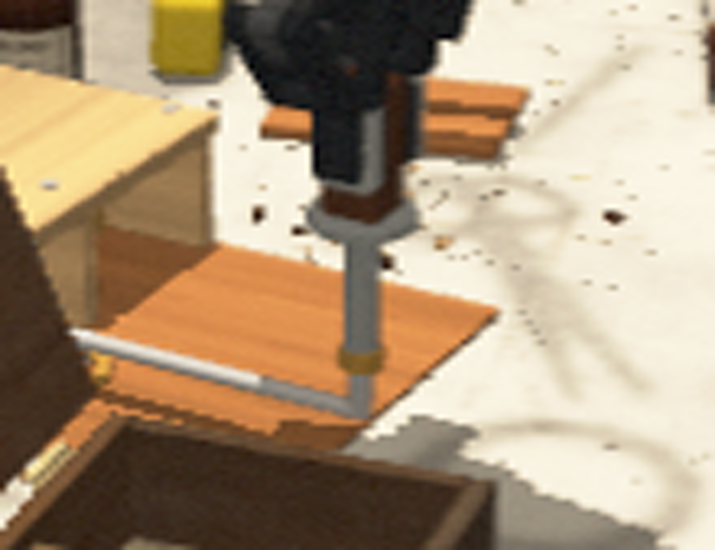

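View pics/top8.png

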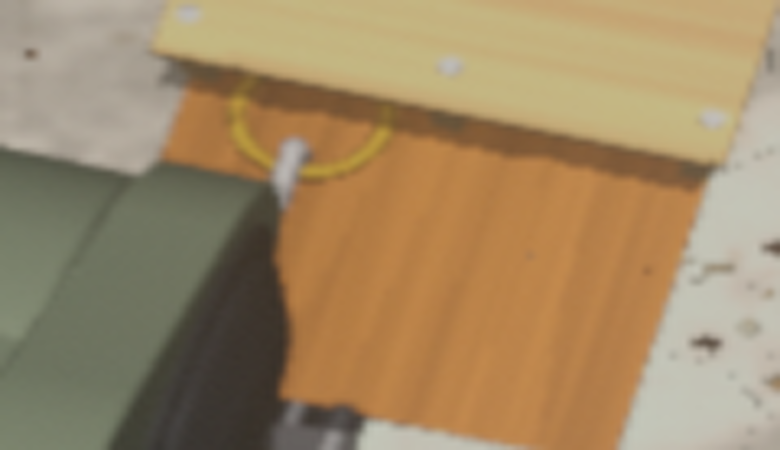

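The top view shows the brass ring, centre around (312,125), hooked by the tip at (290,150) and half out of the left bay. I keep drawing it out.

```bash
python3 -m handwheel '[[0.5,0,0,0,0,0,-1],[0.5,0,0,0,0,0,-1],[0.5,0,0,0,0,0,-1],[0.5,0,0,0,0,0,-1],[0.5,0,0,0,0,0,-1]]';python3 -m handwheel '[[0.5,0,0,0,0,0,-1],[0.5,0,0,0,0,0,-1],[0.5,0,0,0,0,0,-1],[0.5,0,0,0,0,0,-1],[0.3,0,0,0,0,0,-1]]'; python3 -m handwheel '[[0,0,0,0,0,0,-1]]'; python3 - <<'E'
from h import *
to(.429,-.223,.172,164.5)
print(toR(arm.get_obs()['tcp_pos']))
for n,b in(("side",(235,345,280,390)),("top",(200,290,210,330))):
    p,d=grab_frame(n); cv2.imwrite(f"pics/{n}9.png",cv2.resize(p[b[0]:b[1],b[2]:b[3],::-1],None,fx=6.5,fy=5,interpolation=cv2.INTER_CUBIC))
    np.savez(f"{n}9.npz",p=p,d=d)
E
```

```text
time: 19.33
tcp_pos: [0.4419, -0.1395, 0.1478]
orientation: [0.41, 3.115, -0.0]
force: [1.0, -0.6, -2.6]
grip_width: 0.0192
time: 19.75
tcp_pos: [0.4195, -0.1335, 0.1478]
orientation: [-0.411, -3.114, -0.0]
force: [1.0, -0.3, -2.3]
grip_width: 0.0187
time: 19.83
tcp_pos: [0.4194, -0.1335, 0.1478]
orientation: [-0.411, -3.114, -0.0]
force: [-0.5, 0.7, -1.1]
grip_width: 0.0193
t 19.83 tcp [ 0.4194 -0.1335  0.1478] yaw 164.98 tilt 0.03 q7 1.58 F [-0.49  0.68 -1.15]
delta cm tool [-3.24 -8.39 -2.42] rz 0.48
[-181.53502749   42.48615057]
```

View pics/side9.png

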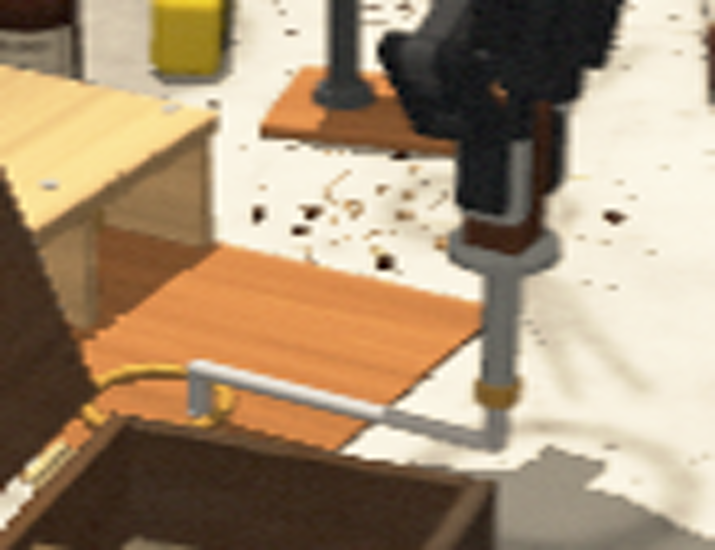

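View pics/top9.png

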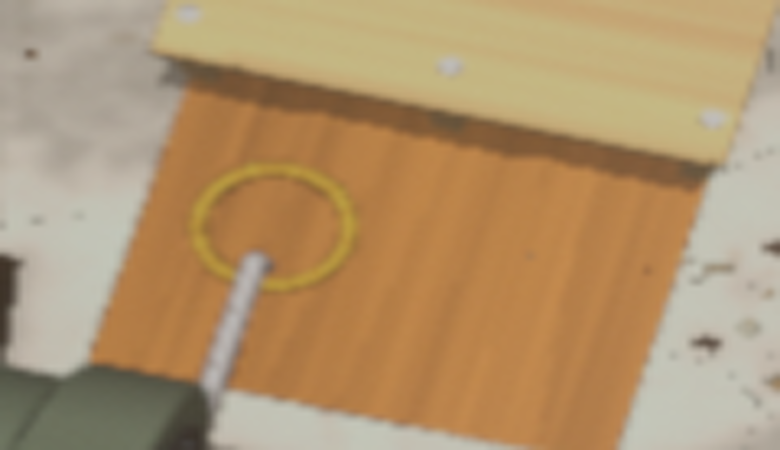

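```bash
python3 -m handwheel '[[-0.2,0,0,0,0,0,-1],[0,0,-0.3,0,0,0,-1],[0,0,-0.6,0,0,0,-1],[0,0,-1,0,0,0,-1],[0,0,-2,0,0,0,-1]]';python3 -m handwheel '[[0,0,-3,0,0,0,-1],[0,0,-3,0,0,0,-1],[0,0,-3,0,0,0,-1],[0,0,-1,0,0,0,-1],[0,0,0,0,0,0,-1]]'; python3 - <<'E'
from h import *
to(.429,-.223,.2874,164.5)
print(toR(arm.get_obs()['tcp_pos']))
for n,b in(("side",(235,345,280,390)),("top",(200,290,210,330))):
    p,d=grab_frame(n); cv2.imwrite(f"pics/{n}10.png",cv2.resize(p[b[0]:b[1],b[2]:b[3],::-1],None,fx=6.5,fy=5,interpolation=cv2.INTER_CUBIC))
    np.savez(f"{n}10.npz",p=p,d=d)
E
```

```text
time: 20.35
tcp_pos: [0.4214, -0.1341, 0.1864]
orientation: [-0.41, -3.112, 0.0]
force: [-0.4, -0.7, -3.7]
grip_width: 0.0191
time: 20.77
tcp_pos: [0.4231, -0.1345, 0.2896]
orientation: [0.41, 3.11, 0.0]
force: [-0.4, -0.5, -3.4]
grip_width: 0.0188
t 20.77 tcp [ 0.4231 -0.1345  0.2896] yaw 164.97 tilt 0.27 q7 1.52 F [-0.38 -0.46 -3.45]
delta cm tool [-2.86 -8.39  0.22] rz 0.47
[-177.7070865    42.54877033]
```

View pics/top10.png

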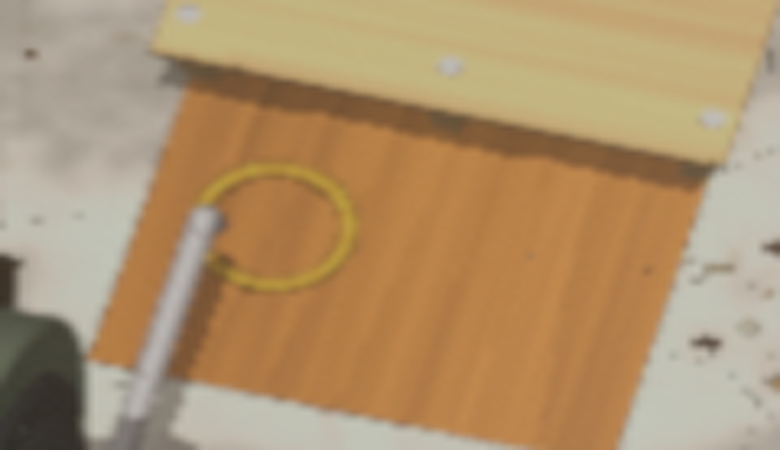

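The ring stays flat at (274,227) on the apron and the tip has lifted clear. Now I take the rod back to the stand.

```bash
python3 -m handwheel '[[-0.27,-1.26,0,0,0,7,-1],[-0.42,-1.21,0,0,0,7,-1],[-0.56,-1.15,0,0,0,7,-1],[-0.7,-1.08,0,0,0,7,-1],[-0.83,-0.98,0,0,0,7,-1]]';python3 -m handwheel '[[-0.94,-0.88,0,0,0,7,-1],[-1.04,-0.76,0,0,0,7,-1],[-1.12,-0.62,0,0,0,7,-1],[-1.19,-0.48,0,0,0,7,-1],[-1.24,-0.33,0,0,0,7,-1]]';python3 -m handwheel '[[-1.27,-0.18,0,0,0,7,-1],[-1.28,-0.02,0,0,0,7,-1],[-1.28,0.13,0,0,0,7,-1],[-1.25,0.29,0,0,0,7,-1],[-1.21,0.44,0,0,0,7,-1]]'; python3 -m handwheel '[[-1.14,0.58,0,0,0,7,-1],[-1.07,0.72,0,0,0,7,-1],[-0.97,0.84,0,0,0,7,-1],[-0.86,0.95,0,0,0,7,-1],[-0.74,1.05,0,0,0,7,-1]]'; python3 -m handwheel '[[-0.6,1.13,0,0,0,7,-1],[-0.46,1.2,0,0,0,7,-1],[-0.31,1.25,0,0,0,7,-1],[-0.16,1.28,0,0,0,7,-1],[0,0,0,0,0,0,-1]]'; python3 -m handwheel '[[0,0,0,0,0,0,-1]]'; python3 - <<'E'
from h import *
to(.403,-.4426,.2196,-3.31)
for n in("side","top"):
    p,d=grab_frame(n); np.savez(f"{n}11.npz",p=p,d=d); cv2.imwrite(f"pics/{n}11.png",p[:,:,::-1])
E
```

```text
time: 21.28
tcp_pos: [0.4181, -0.1988, 0.2854]
orientation: [-1.336, -2.841, 0.001]
force: [-0.8, 0.7, -3.5]
grip_width: 0.019
time: 21.7
tcp_pos: [0.4147, -0.2629, 0.2854]
orientation: [-2.128, -2.308, 0.002]
force: [0.7, 0.1, -2.6]
grip_width: 0.0189
time: 22.12
tcp_pos: [0.4114, -0.3269, 0.2853]
orientation: [-2.724, -1.561, 0.003]
force: [-0.4, 0.6, -2.1]
grip_width: 0.0188
time: 22.53
tcp_pos: [0.408, -0.3909, 0.2852]
orientation: [-3.068, -0.67, 0.003]
force: [0.6, 0.6, -3.2]
grip_width: 0.0189
time: 22.95
tcp_pos: [0.4047, -0.4436, 0.285]
orientation: [3.139, -0.097, -0.005]
force: [-1.0, 0.2, -3.8]
grip_width: 0.0189
time: 23.03
tcp_pos: [0.4052, -0.442, 0.2852]
orientation: [-3.14, 0.082, 0.004]
force: [0.5, 0.8, -3.4]
grip_width: 0.0185
t 23.03 tcp [ 0.4052 -0.442   0.2852] yaw -2.98 tilt 0.16 q7 -0.48 F [ 0.51  0.75 -3.35]
delta cm tool [-0.19  0.07  6.56] rz 0.33
```

View pics/side11.png

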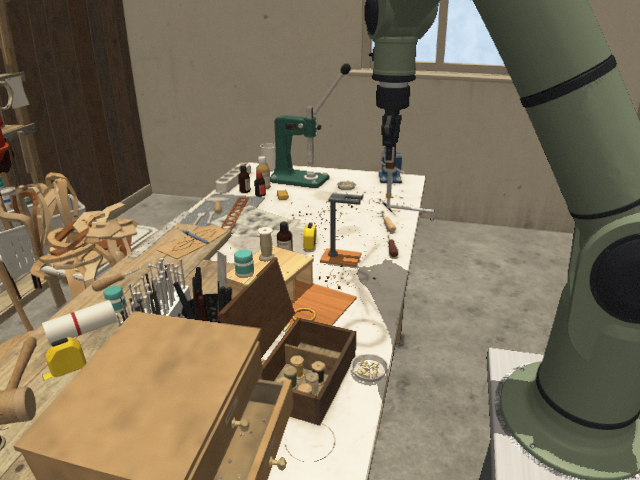

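View pics/top11.png

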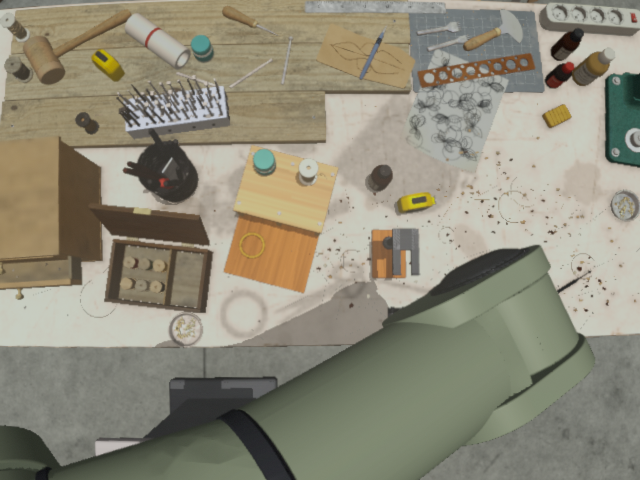

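```bash
python3 -m handwheel '[[0,0.07,2,0,0,0.33,-1],[0,0,2,0,0,0,-1],[0,0,1.5,0,0,0,-1],[0,0,0.9,0,0,0,-1],[0,0,0.2,0,0,0,-1]]'; python3 -m handwheel '[[0,0,0,0,0,0,-1],[0,0,0,0,0,0,-1],[0,0,0,0,0,0,-1]]'; python3 - <<'E'
from h import *
to(.4996,-.445,.2196,-3.31)
for n,b in(("side",(140,290,310,450)),):
    p,d=grab_frame(n); cv2.imwrite(f"pics/{n}12.png",cv2.resize(p[b[0]:b[1],b[2]:b[3],::-1],None,fx=5,fy=4,interpolation=cv2.INTER_CUBIC))
E
```

```text
time: 23.55
tcp_pos: [0.4056, -0.4417, 0.2194]
orientation: [-3.139, 0.089, 0.002]
force: [0.0, 0.5, -2.4]
grip_width: 0.0191
time: 23.8
tcp_pos: [0.406, -0.443, 0.2217]
orientation: [3.139, -0.091, 0.002]
force: [-0.1, -0.5, -2.3]
grip_width: 0.0192
t 23.80 tcp [ 0.406  -0.443   0.2217] yaw -3.32 tilt 0.07 q7 -0.44 F [-0.14 -0.48 -2.34]
delta cm tool [ 9.36 -0.34  0.22] rz -0.01
```

View pics/side12.png

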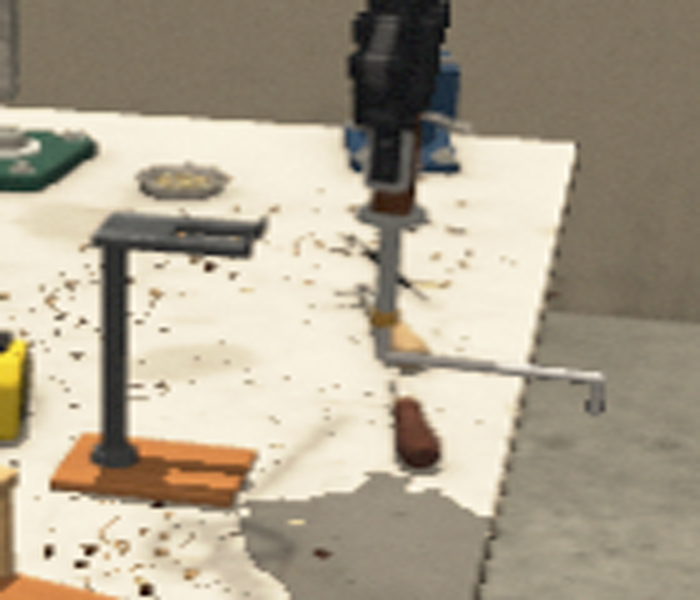

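```bash
python3 -m handwheel '[[1.3,-0.05,0.1,0,0,0,-1],[1.5,-0.05,0,0,0,0,-1],[1.5,-0.06,0,0,0,0,-1],[1.0,-0.04,0,0,0,0,-1],[0.5,-0.02,0,0,0,0,-1]]'; python3 -m handwheel '[[0.7,-0.02,0,0,0,0,-1],[0.8,-0.03,0,0,0,0,-1],[0.8,-0.03,0,0,0,0,-1],[0.8,-0.03,0,0,0,0,-1],[0.46,-0.01,0,0,0,0,-1]]';python3 -m handwheel '[[0,0,0,0,0,0,-1],[0,0,0,0,0,0,-1]]'; python3 - <<'E'
from h import *
to(.4996,-.445,.2044,-3.31)
for n,b in(("side",(165,275,310,405)),):
    p,d=grab_frame(n); cv2.imwrite(f"pics/{n}13.png",cv2.resize(p[b[0]:b[1],b[2]:b[3],::-1],None,fx=7,fy=5.4,interpolation=cv2.INTER_CUBIC))
E
```

```text
time: 24.27
tcp_pos: [0.4655, -0.4436, 0.2198]
orientation: [3.14, -0.089, 0.001]
force: [-0.2, 0.2, -3.2]
grip_width: 0.019
time: 24.68
tcp_pos: [0.5005, -0.4446, 0.2197]
orientation: [-3.14, 0.091, -0.0]
force: [1.0, -0.8, -2.9]
grip_width: 0.0186
time: 24.85
tcp_pos: [0.4993, -0.4449, 0.2197]
orientation: [3.14, -0.092, -0.001]
force: [0.5, -0.2, -2.3]
grip_width: 0.0189
t 24.85 tcp [ 0.4993 -0.4449  0.2197] yaw -3.35 tilt 0.02 q7 -0.55 F [ 0.46 -0.22 -2.31]
delta cm tool [0.04 0.01 1.53] rz -0.04
```

View pics/side13.png

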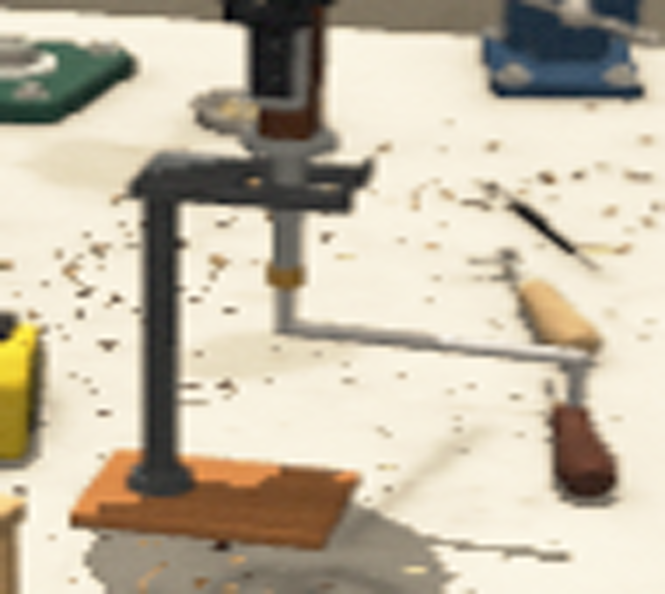

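```bash
python3 -m handwheel '[[0,0,0.4,0,0,0,-1],[0,0,0.4,0,0,0,-1],[0,0,0.3,0,0,0,-1],[0,0,0.1,0,0,0,-1],[0,0,0,0,0,0,-1]]'; python3 -m handwheel '[[0,0,0.1,0,0,0,-1],[0,0,0,0,0,0,-1],[0,0,0,0,0,0,-1]]'; python3 -m handwheel '[[0,0,0.1,0,0,0,-1],[0,0,0,0,0,0,-1],[0,0,0,0,0,0,-1]]'
```

```text
time: 25.32
tcp_pos: [0.4992, -0.4447, 0.2074]
orientation: [-3.14, 0.092, 0.001]
force: [0.3, -0.2, -2.9]
grip_width: 0.0187
time: 25.57
tcp_pos: [0.4994, -0.4448, 0.2069]
orientation: [3.14, -0.092, 0.0]
force: [0.5, 0.6, -2.4]
grip_width: 0.0187
time: 25.82
tcp_pos: [0.4994, -0.4448, 0.2058]
orientation: [3.14, -0.092, 0.0]
force: [0.3, 1.1, -2.4]
grip_width: 0.0187
```

```bash
python3 -m handwheel '[[0,0,0.08,0,0,0,-1],[0,0,0,0,0,0,-1],[0,0,0,0,0,0,-1]]';python3 -m handwheel '[[0,0,0.05,0,0,0,-1],[0,0,0,0,0,0,-1],[0,0,0,0,0,0,-1]]'
```

```text
time: 26.07
tcp_pos: [0.4994, -0.4448, 0.205]
orientation: [-3.14, 0.092, 0.0]
force: [0.7, -0.3, -2.6]
grip_width: 0.019
time: 26.32
tcp_pos: [0.4994, -0.4448, 0.2045]
orientation: [3.14, -0.092, -0.0]
force: [-0.6, -0.0, -3.0]
grip_width: 0.0193
```

```bash
python3 -m handwheel '[[0,0,0.05,0,0,0,-1],[0,0,0,0,0,0,-1],[0,0,0,0,0,0,-1]]';python3 -m handwheel '[[0,0,0.05,0,0,0,-1],[0,0,0,0,0,0,-1],[0,0,0,0,0,0,-1]]'
```

```text
time: 26.57
tcp_pos: [0.4994, -0.4449, 0.2044]
orientation: [3.14, -0.092, 0.001]
force: [-1.6, 1.8, 6.0]
grip_width: 0.0188
time: 26.82
tcp_pos: [0.4995, -0.4449, 0.2044]
orientation: [3.14, -0.092, 0.001]
force: [-3.0, 4.7, 12.1]
grip_width: 0.019
```

```bash
python3 -m handwheel '[[0,0,-0.08,0,0,0,-1],[0,0,0,0,0,0,-1]]';python3 -m handwheel '[[0,0,0,0,0,0,0],[0,0,0,0,0,0,0],[0,0,0,0,0,0,0.6],[0,0,0,0,0,0,0.6],[0,0,0,0,0,0,0.6]]' 20;python3 -m handwheel '[[0,0,0,0,0,0,1],[0,0,0,0,0,0,1],[0,0,0,0,0,0,1],[0,0,0,0,0,0,1]]'; python3 - <<'E'
from h import *
to(.4996,-.445,.2044,-3.31)
for n,b in(("side",(165,275,310,405)),):
    p,d=grab_frame(n); cv2.imwrite(f"pics/{n}14.png",cv2.resize(p[b[0]:b[1],b[2]:b[3],::-1],None,fx=7,fy=5.4,interpolation=cv2.INTER_CUBIC))
E
```

```text
time: 26.98
tcp_pos: [0.4995, -0.4448, 0.2044]
orientation: [3.14, -0.092, 0.0]
force: [-0.9, 1.6, 3.8]
grip_width: 0.0187
time: 27.4
tcp_pos: [0.4994, -0.4448, 0.2043]
orientation: [3.14, -0.092, -0.0]
force: [-1.3, -0.9, 0.6]
grip_width: 0.0682
time: 27.73
tcp_pos: [0.4994, -0.4448, 0.2043]
orientation: [-3.14, 0.092, 0.0]
force: [0.6, -0.7, 0.1]
grip_width: 0.0852
t 27.73 tcp [ 0.4994 -0.4448  0.2043] yaw -3.35 tilt 0.00 q7 -0.54 F [ 0.64 -0.69  0.1 ]
delta cm tool [ 0.02  0.02 -0.01] rz -0.04
```

View pics/side14.png

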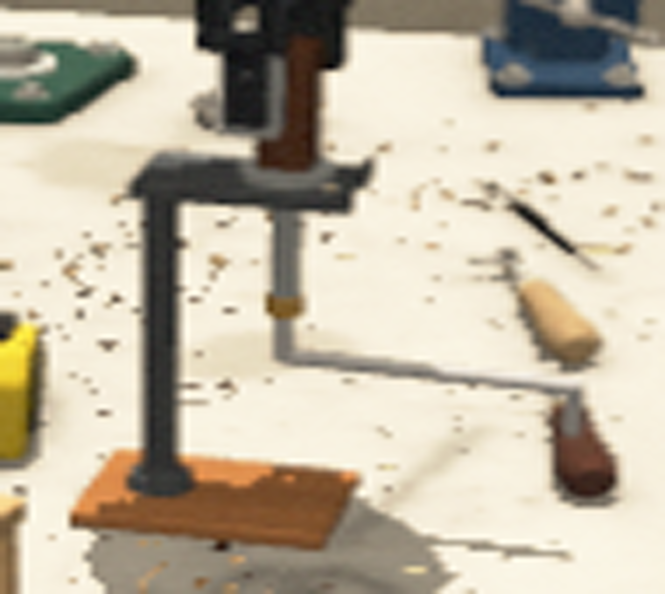

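The rod is seated (collar at (288,170), arm as before) and the fingers are open. I retreat upward and away to clear the camera's view.

```bash
python3 -m handwheel '[[0,0,-1,0,0,0,1],[0,0,-3,0,0,0,1],[0,0,-4,0,0,0,1],[0,0,-4,0,0,0,1],[0,0,-3,0,0,0,1]]';python3 -m handwheel '[[0,-3,0,0,0,0,1],[0,-4,0,0,0,0,1],[0,-4,0,0,0,0,1],[0,-4,0,0,0,0,1],[0,-4,0,0,0,0,1]]';python3 -m handwheel '[[0,-4,0,0,0,0,1],[0,-4,0,0,0,0,1],[0,-4,0,0,0,0,1],[0,-2,0,0,0,0,1],[0,0,0,0,0,0,1]]'; python3 - <<'E'
from h import *
np.set_printoptions(precision=4,suppress=True)
to(.4996,-.445,.2044,-3.31)
for n in("side","top"):
    p,d=grab_frame(n); cv2.imwrite(f"pics/{n}15.png",p[:,:,::-1]); np.savez(f"{n}15.npz",p=p,d=d)
E
```

```text
time: 28.2
tcp_pos: [0.499, -0.4452, 0.3585]
orientation: [3.138, -0.093, 0.003]
force: [0.5, -0.8, 0.9]
grip_width: 0.0855
time: 28.62
tcp_pos: [0.51, -0.2535, 0.3549]
orientation: [-3.14, 0.092, -0.001]
force: [2.4, 0.1, 0.1]
grip_width: 0.0852
time: 29.03
tcp_pos: [0.5194, -0.1104, 0.3547]
orientation: [-3.139, 0.082, -0.0]
force: [-0.6, -0.2, 0.3]
grip_width: 0.0853
t 29.03 tcp [ 0.5194 -0.1104  0.3547] yaw -3.00 tilt 0.10 q7 -1.19 F [-0.56 -0.22  0.25]
delta cm tool [-0.23 33.55 14.97] rz 0.31
```

View pics/side15.png

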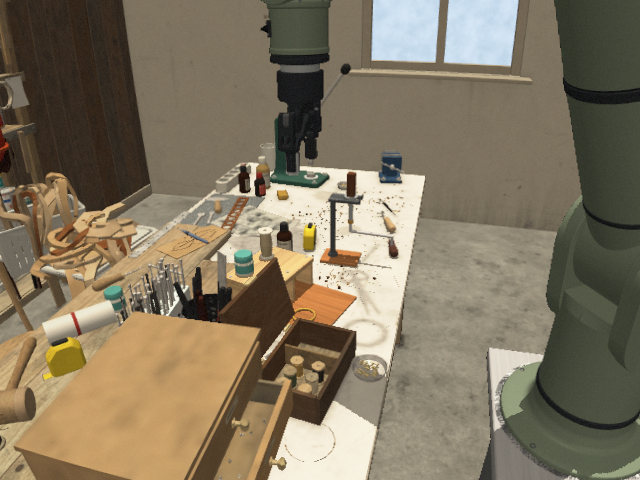

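View pics/top15.png

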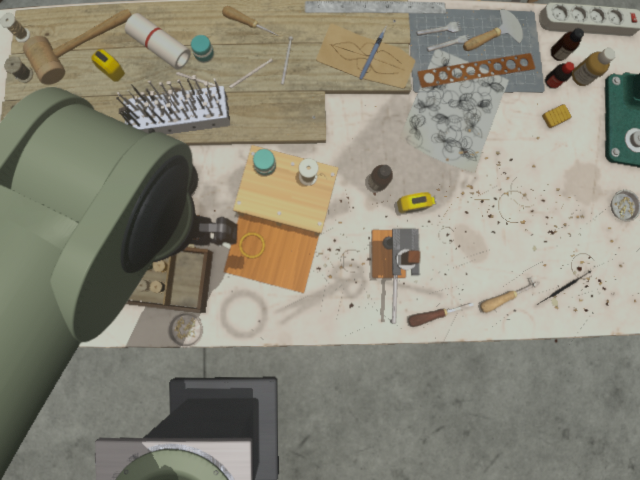

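```bash
python3 - <<'E'
from h import *
np.set_printoptions(precision=4,suppress=True)
t0=np.load("top0.npz")["p"];t1=np.load("top11.npz")["p"];t2=np.load("top15.npz")["p"]
hsv=cv2.cvtColor(t2[:,:,::-1].copy(),cv2.COLOR_BGR2HSV)
m=cv2.inRange(hsv,(19,140,110),(32,255,255)); m[:225]=0;m[265:]=0;m[:,:232]=0;m[:,275:]=0
pts=cv2.findNonZero(m); (e)=cv2.fitEllipse(cv2.convexHull(pts)); print("ellipse",e)
P=np.array([toR(onplane("top",*q[0],.008)) for q in cv2.convexHull(pts)]); print("ring R ctr",(P.min(0)+P.max(0))/2,"ext",P.min(0),P.max(0))
for nm,(y0,y1,x0,x1) in {"stand":(215,330,360,440),"bottle":(155,195,362,400),"tape":(185,217,395,440),"jar/spool":(145,190,245,325)}.items():
    d=np.abs(t0[y0:y1,x0:x1].astype(int)-t2[y0:y1,x0:x1]).max(2); print(nm,d.max(),(d>40).sum())
y0,y1,x0,x1=312,346,168,205;d=np.abs(t0[y0:y1,x0:x1].astype(int)-t1[y0:y1,x0:x1]).max(2); print("dish",d.max(),(d>40).sum())
s0=np.load("side0.npz")["p"];s2=np.load("side15.npz")["p"]
for nm,(y0,y1,x0,x1) in {"stand":(170,275,318,405),"bottle":(220,250,275,294),"tape":(218,252,300,318),"mouth R":(258,290,285,315),"dish":(350,388,345,392)}.items():
    d=np.abs(s0[y0:y1,x0:x1].astype(int)-s2[y0:y1,x0:x1]).max(2); print("side",nm,d.max(),(d>40).sum())
E
```

```text
ellipse ((251.6207275390625, 244.8275604248047), (25.260896682739258, 25.536531448364258), 41.93302917480469)
ring R ctr [-52.0542  42.4099] ext [-77.7644  16.7641] [-26.344   68.0557]
stand 39 0
bottle 8 0
tape 32 0
jar/spool 8 0
dish 54 41
side stand 78 3
side bottle 18 0
side tape 53 2
side mouth R 10 0
side dish 100 542
```

```bash
python3 -c "
from station import sign_off
print(sign_off())"
```

```text
the job is handed in; nothing more can be done
None
```

The ring is out of the left bay, lying flat on the board in front of the riser, and the rod is back on its stand. I handed the job in at about 29 s; the sign-off gave no verdict.

**What I did**
- I lifted the rod off the fork and felt for the floor on the apron with about 4 N.
- In the right bay the tip met the wax block about 20 mm up, pressing with about 7 N, so I lifted straight off and backed out.
- In the left bay the tip reached the floor inside the ring with about 3 N. I then drew the ring out with almost no downward force.
- I hung the rod back the way it had been. Seating it briefly pushed the collar onto the fork with about 15 N, and I eased off before opening the fingers.

**Last checks**
- **Ring:** its centre is about 52 mm in front of the mouth and 42 mm left of the riser's middle. Its rear edge clears the mouth by about 25 mm.
- **Rod and surroundings:** the stand with the rod, the bottle, the tape and the riser look the same as at the start in both cameras, apart from a few edge pixels in the side view.
- **Dish:** the pixel comparison flagged differences here in both views. The arm's shadow falls on it, the arm never went near it, and its position looks unchanged.
- **Wax:** I could not see it afterwards. I only pressed on it from above, with about 4 N of sideways force at that moment.
- **Disagreement with the task text:** on the stand, the rod's bend pointed along the stand's -x in the images, not -y as described. I went by the images and hung it back that way.

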